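# Set a folding tablet stand to 70 degrees and put the recipe tablet on it

## Task

Put the folded tablet stand down on the cork mat, in the middle and square with it, with its ledge on the side nearest the robot, and let go of it. Then take the orange bar, raise the rest to 70 degrees from lying flat and let go to see that it holds. Finally take the tablet out of the wooden rack and rest it gently on the middle of the ledge, leaning back on the rest with its screen towards the robot, without the rest giving way; do not disturb the pepper mill, salt shaker and honey jar.

Things in the scene. Friction and masses are not known exactly. Their poses are not given: they have to be found in the camera images.
- mat: fixed cork mat, 170 (x) x 140 (y) x 3 mm, lying on the range top. Origin: centre of its underside (z = 0); its x axis points away from the robot (yaw within 0.2 rad of the world's), its near edge is the -x edge.
- stand: grey weighted foot of the folding tablet stand, 136 (x) x 60 (y) x 22 mm, loose, 0.75 kg in all. Origin: centre of the foot's underside; x runs from its front (the ledge end) to its back, z up. The aluminium rest is hinged over its front part; when folded the rest lies back over the foot and reaches 41 mm past its back end. Folded, its ledge is 58 mm high, the bar 34 to 57 mm.
- stand_grip (a point): place to take the folded stand across the foot's 60 mm width (close along the stand's y), 11 mm above the foot's underside, 12 mm behind its centre, close to the centre of mass; there the rest above the foot is only 40 mm wide and sits on top of it.
- stand_front (a point): middle of the foot's front end face, 11 mm above the underside.
- stand_hinge (a point): on the hinge axis, which runs along the stand's y; 52 mm in front of the foot's centre, 27 mm above its underside.
- rest (a joint): angle of the rest in rad: 0 lying flat back over the foot, growing as the bar end is raised up and over towards the front; 1.22 (70 degrees) is wanted; stop at 1.9. A stiff friction hinge of about 0.25 N m (some 2 N at the bar) that stays where it is left.
- rest_bar (a point): middle of the orange round cross bar at the rest's free end, 155 mm from the hinge axis: 12 mm thick, along y, 52 mm over its domed ends, 3 mm proud of the rest's front face. Hold it by its two ends (close along y): it pivots between the fingers. Folded: 28 mm above the foot's underside, 35 mm behind the foot's back end. Axes as rest_ledge.
- rest_ledge (a point): corner where the rest's front face meets the ledge, 18 mm along the rest from the hinge axis. x along the rest to its free end (the tablet's foot stands at x = 0), y along the hinge, z out of the front face (up when folded, towards the robot when raised). Ledge 100 mm wide (y), 22 mm deep inside (z 0 to 22 mm), closed by a lip 8 mm high. The rest's plate: 40 mm wide, 6 mm thick.
- rack: fixed wooden rack with one upright slot, foot 70 (x) x 120 (y) x 12 mm, two 8 mm ribs up to 43 mm high, slot 16 mm wide along the rack's y. Origin: centre of its underside.
- tablet: black tablet with a bright screen, 10 (x) x 140 (y) x 195 mm (z), 0.22 kg, standing on a short edge in the rack's slot, its foot 12 mm above the range top. Origin: centre of that lower edge face (its foot); x is its thickness, screen on the -x side, facing the robot; z up towards the upper edge.
- tablet_top (a point): middle of the tablet's upper edge, 195 mm above its foot; take it here, closing across the 10 mm thickness (along the tablet's x). On the ledge the tablet stands 52 mm higher than the rest's bar, so fingers that hold only its upper 40 mm stay clear of the rest.
- tablet_screen (a point): centre of the tablet's screen face.
- pepper_mill: dark wooden pepper mill, 58 mm across, 150 mm high; leave it alone. Origin: centre of its underside.
- salt_shaker: glass salt shaker, 44 mm across, 90 mm high; leave it alone. Origin: centre of its underside.
- honey_jar: honey jar, 63 mm across, 95 mm high; leave it alone. Origin: centre of its underside.

How it is judged:
By the outcome, as a careful person would: the job done as asked, in the order asked, and still so for the second after the job is handed in, with the robot touching nothing.
It also fails if it takes over 72 s, if anything falls off the work surface, if the arm or the gripper's body presses on something with over 40 N, if the wrist force passes 120 N, or if a joint passes its speed limit or range.

## Robot

A 6-joint arm with a two-finger parallel gripper is mounted at the origin on a cart in front of the work surface, level with it; the furniture and walls round the work are solid. World frame = base frame: x ahead of the robot, y to its left, z up, the work surface at z = 0. Lengths are in m, angles in rad, forces in N, time in s.
With the tool pointing down it reaches from about 0.275 to 0.85 m from the base axis. Payload 5.2 kg.
Tool frame: the origin (TCP) lies between the finger pads; the fingertips stand 22 mm ahead of it and the grasp point (between the pads) lies 3 mm ahead of it; z points along the fingers, y is the direction in which the jaws open and shut (so a half turn about z gives the same grasp; the last joint's range is limited). The gripper opens to 85 mm and grips with 20 to 120 N. Pads are 22 mm wide; open, the fingers measure 114 mm over their backs; the gripper's body (76 mm by 85 mm) begins 54 mm behind the grasp point. The pads swing forward as they close: fully open they stand 13 mm farther back than shut.
Start: joints at [-1.492, 0.259, 1.535, -0, 1.348, -0.203], TCP at [0.153, -0.528, 0.253] pointing down, gripper open.
Joint ranges: [-3.14, 3.14], [-0.91, 2.08], [0.19, 2.58], [-1.22, 4.36], [0.22, 2.71], [-3.12, 3.12]. Speed limits (rad/s): [2.57, 2.57, 3.14, 3.14, 3.14, 3.14].

## Interface

Orientations are given as [roll, pitch, yaw] about the fixed x, y, z axes, in that order (R = Rz(yaw) Ry(pitch) Rx(roll)).
In Python, from workcell import state, capture, finish_job, regions_of, spot_point gives the robot as it stands. The module is installed in compiled form; this text tells all that it offers.
- The arm moves only by the tool arm_command, never from a script. Its argument "increments" is a list of rows, each a list of 6 numbers: the shift along the tool's x, y, z scaled (see below), then the turn, a rotation vector about the tool's x, y, z scaled (see below). A call has 1 to 8 rows; each row shifts and turns the pose as measured when the row begins, along the tool's axes as they then stand; what a row does not reach is not made up. The controller multiplies each number of a shift by 5 cm and each number of a turn by 180 degrees. A row lasts 1/10 s, in which the tool goes at most 50 mm and 8.59 degrees, less where a joint would pass 70% of its speed; a pose out of reach is approached as far as the arm can. A call with a number of a shift or a turn outside -1 to 1 is refused whole. A call with a gripper value outside its range is refused whole. "fingers" is the closure, from 0 (fully open) to 1 (shut), set as the call begins (left out, the last holds). The fingers move at their own pace and stop on an object; "force" is the grip in N (left out, the last holds). Time passes only in rows, so rows that do not move let the fingers close. It gives the time, the measured TCP pose, the force and the opening at its end, in the units of the state.
- state(): the state, without advancing time (a new reading comes with each control period).
- capture(name): name is "side" or "top"; returns a dict with "frame" (480x640x3 uint8, red, green, blue), "K" (3x3 intrinsics, pixels), "k1" (the pictures are not rectified: a ray, as slopes to the right and down, at radius r is drawn at 1 + k1 r^2 times it, then the intrinsics apply), "rvec" (rotation vector, rad) and "tvec" (3), from world to camera coordinates, as OpenCV has them. Camera axes: x right, y down, z forward; pixel columns grow to the right and rows downward; lengths in m; the calibration is good to about 2 mm. A picture is of the moment at which its call begins. There is no depth.
- finish_job(): hands the job in, once; it reports no verdict.
Trained networks look in a picture, given as the dict that the camera call returned (one of the last four; its "shot" number tells which), for a name from the list of things; names that differ only in an ending like _2 or _b are one class to them, and where a whole thing is asked for, a point or a joint stands for the part that bears it (a point fixed in the world has none). Each returns a list of dicts, best first, with "score" (0 to 1); they miss things now and then, are a little off and sometimes report something else, mostly with a low value. They report only what shows in the picture. A call takes as long as a camera call.
- regions_of(name, picture): "mask" (480x640 bool, what is visible of it) and "box" ([left, top, right, bottom] as shares, 0 to 1, of the picture: columns of its width, rows of its height, round what is visible of it).
- spot_point(name, picture): "xy" ([column, row] as shares, 0 to 1, of the picture: columns of its width, rows of its height: a listed point, or the origin of a listed thing).
The state is a dict: "time": time; "joint_positions": joint angles; "joint_vel": joint speeds; "tau": joint torques, N m; "eef_pos": TCP position; "ee_rot": TCP orientation; "wrist_force": force on the tool from outside, world axes, zero at the start; "torque": the same for the moment, N m; "finger_gap": finger opening in m.
Only numpy, scipy, OpenCV 4.12 (cv2) and the standard library are available. Lean on these libraries where they do the work, as an engineer would, in place of code of your own. Each camera call takes 0.05 s, during which the arm holds its last target.

## Working session

There is one attempt and no reset: what is moved stays moved. The work goes in short steps, Python scripts to look and compute and a tool call to move; the robot and the scene stay as the last step left them, time stands still between calls to the robot, and variables do not carry over. Pictures are saved under pics/ and viewed, and the job is handed in when it is done.

Besides the shell and the picture viewer there is one more tool, called after "Call:" as name(argument=value, ...), one argument or row to a line, values as JSON. arm_command: Moves the arm, as the interface text tells. Shifts and turns lie within -1 to 1; 1 stands for 5 cm of shift or 180 degrees of turn. Its arguments: {"type":"object","properties":{"increments":{"type":"array"},"fingers":{"type":"number"},"force":{"type":"number"}},"required":["increments"]}

```bash
mkdir -p pics; ls; cat > h.py <<'E'
import numpy as np, cv2
from workcell import state, capture, finish_job, regions_of, spot_point
from scipy.spatial.transform import Rotation as Ro
def save(p,n): cv2.imwrite(f'pics/{n}.png',p['frame'][:,:,::-1])
def ray(p,uv):
    K=np.array(p['K']);k1=p['k1']
    d=np.array([(uv[0]-K[0,2])/K[0,0],(uv[1]-K[1,2])/K[1,1]])
    s=d.copy()
    for _ in range(30): s=d/(1+k1*(s@s))
    R=cv2.Rodrigues(np.array(p['rvec'],float))[0];t=np.array(p['tvec'],float).ravel()
    return -R.T@t, R.T@np.array([s[0],s[1],1.])
def atz(p,uv,z):
    o,d=ray(p,uv); return o+d*(z-o[2])/d[2]
def proj(p,X):
    R=cv2.Rodrigues(np.array(p['rvec'],float))[0];t=np.array(p['tvec'],float).ravel()
    c=(np.atleast_2d(X)@R.T)+t; s=c[:,:2]/c[:,2:]
    s=s*(1+p['k1']*(s**2).sum(1,keepdims=True))
    K=np.array(p['K']); return s*[K[0,0],K[1,1]]+[K[0,2],K[1,2]]
def tri(ps,uvs):
    A=np.zeros((3,3));b=np.zeros(3)
    for p,u in zip(ps,uvs):
        o,d=ray(p,u);d/=np.linalg.norm(d);M=np.eye(3)-np.outer(d,d);A+=M;b+=M@o
    return np.linalg.solve(A,b)
def sp(n,p):
    r=spot_point(n,p)
    return [(np.array(x['xy'])*[640,480],round(x['score'],2)) for x in r]
E
python3 - <<'E'
from h import *
print(state())
for n in ['side','top']:
    p=capture(n);save(p,n+'0');R=cv2.Rodrigues(np.array(p['rvec'],float))[0]
    print(n,p['K'],p['k1'],-R.T@np.array(p['tvec']).ravel(),R[2])
    for k in ['mat','stand','stand_grip','stand_front','stand_hinge','rest_bar','rest_ledge','rack','tablet','tablet_top','tablet_screen','pepper_mill','salt_shaker','honey_jar']:
        print(n,k,[(np.round(a,1),s) for a,s in sp(k,p)[:3]])
E
```

```text
pics
{'time': 0.0, 'joint_positions': array([-1.49182103e+00,  2.59349117e-01,  1.53607965e+00, -4.26317406e-06,
        1.34799769e+00, -2.02784944e-01]), 'joint_vel': array([-0.00144829, -0.000682  , -0.00086652, -0.00050781,  0.00161061,
        0.00042432]), 'tau': array([-2.42108632e-03, -4.46026862e+01, -2.90573162e+01, -5.42362941e-04,
        1.17013359e-02,  1.52538479e-05]), 'eef_pos': array([ 0.15291587, -0.52780988,  0.25247274]), 'ee_rot': array([-3.13979559e+00, -3.65253565e-04,  2.81760854e-01]), 'wrist_force': array([ 0.07566887, -0.41030631,  0.46883412]), 'torque': array([ 0.04886879, -0.00972211,  0.07117534]), 'finger_gap': 0.08533143140207547}
side [[510.11587289   0.         321.04520384]
 [  0.         510.11587289 237.91345455]
 [  0.           0.           1.        ]] -0.06409966094986916 [ 0.45252587 -0.64430406  0.92989401] [ 0.15582042  0.62135678 -0.76787743]
side mat [(array([293.9, 301.4]), 0.84), (array([389.6, 255.9]), 0.55)]
side stand [(array([276.2, 190.4]), 0.62)]
side stand_grip [(array([281.8, 188.2]), 0.84)]
side stand_front [(array([252.4, 19
[... 747 characters left out ...]
top mat [(array([337.8, 273.4]), 0.68)]
top stand [(array([213.9, 269.7]), 0.81)]
top stand_grip [(array([214.9, 264.8]), 0.63), (array([212.2, 285.5]), 0.26)]
top stand_front [(array([212.7, 290.9]), 0.79)]
top stand_hinge [(array([209.9, 286.2]), 0.68)]
top rest_bar [(array([215.8, 228. ]), 0.8)]
top rest_ledge [(array([212.9, 280.8]), 0.89), (array([215.5, 228.1]), 0.59)]
top rack [(array([429.6, 273.6]), 0.92)]
top tablet [(array([433.4, 271.1]), 0.75)]
top tablet_top [(array([445.8, 266.5]), 0.64)]
top tablet_screen [(array([435.4, 266.6]), 0.67)]
top pepper_mill [(array([308.8, 187.9]), 0.83)]
top salt_shaker [(array([349.8, 197.2]), 0.74)]
top honey_jar [(array([271. , 204.5]), 0.56)]
```

View pics/side0.png

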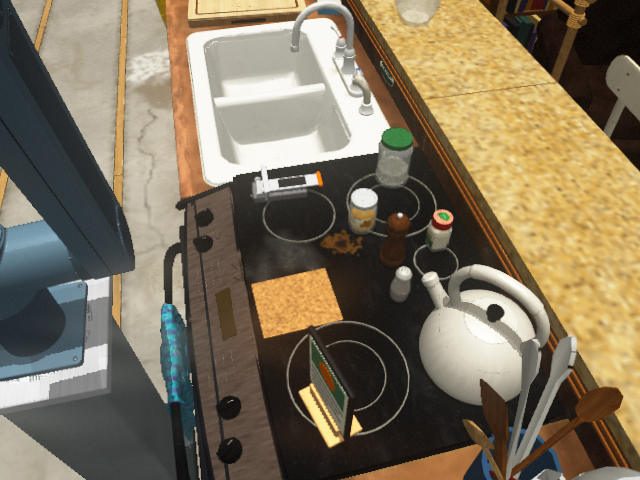

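View pics/top0.png

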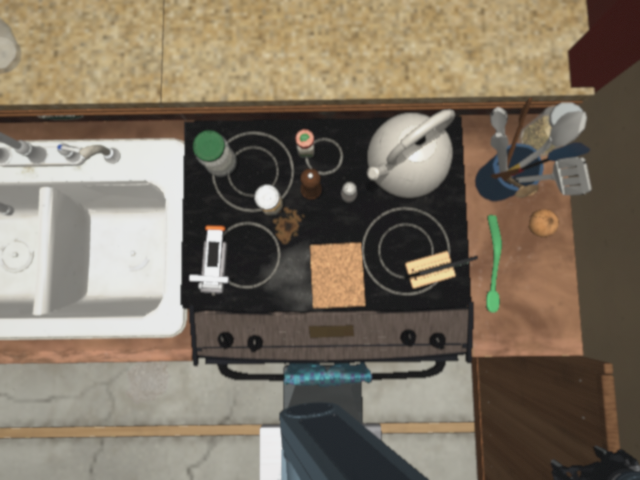

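```bash
python3 - <<'E'
from h import *
ps={n:capture(n) for n in ['side','top']}
def rect(p,m,z):
    c,_=cv2.findContours(m.astype(np.uint8),cv2.RETR_EXTERNAL,cv2.CHAIN_APPROX_NONE)
    c=max(c,key=cv2.contourArea)[:,0,:]
    P=np.array([atz(p,u,z)[:2] for u in c.astype(float)])
    return cv2.minAreaRect((P*1000).astype(np.float32))
for n,p in ps.items():
    for k,z in [('mat',.003),('stand',.022),('rack',.012),('tablet',.1),('pepper_mill',.07),('salt_shaker',.04),('honey_jar',.05)]:
        r=regions_of(k,p)
        for x in r[:2]:
            print(n,k,round(x['score'],2),x['mask'].sum(),np.round(np.array(x['box'])*[640,480,640,480]),[np.round(v,1) for v in rect(p,x['mask'],z)])
for k in ['stand','stand_grip','stand_front','stand_hinge','rest_bar','rest_ledge','rack','tablet_top','tablet_screen','pepper_mill','salt_shaker','honey_jar','mat']:
    u=[sp(k,p)[:1] for p in ps.values()]
    if u[0] and u[1]: 
        us=[x[0][0] for x in u];X=tri(ps.values(),us);print(k,np.round(X*1000,1),[np.round(np.linalg.norm(proj(p,X)[0]-q),1) for p,q in zip(ps.values(),us)])
for n,(x,y,w,h) in dict(side=(230,150,120,80),top=(170,210,100,100)).items():
    f=ps[n]['frame'][y:y+h,x:x+w,::-1];cv2.imwrite(f'pics/z_{n}.png',cv2.resize(f,None,fx=6,fy=6,interpolation=cv2.INTER_CUBIC))
for n,(x,y,w,h) in dict(side=(270,310,110,140),top=(380,220,110,90)).items():
    f=ps[n]['frame'][y:y+h,x:x+w,::-1];cv2.imwrite(f'pics/zt_{n}.png',cv2.resize(f,None,fx=4,fy=4,interpolation=cv2.INTER_CUBIC))
E
```

```text
side mat 0.71 619 [386. 263. 410. 305.] [array([781., -62.]), array([100.3,  43.6]), np.float64(60.1)]
side mat 0.66 4531 [252. 265. 346. 340.] [array([546.9, -52. ]), array([173.4, 147. ]), np.float64(1.9)]
side stand 0.71 1466 [251. 163. 323. 203.] [array([592.7, 277.3]), array([135. , 174.2]), np.float64(67.6)]
side rack 0.62 1187 [302. 384. 359. 450.] [array([ 539.3, -310.5]), array([ 33.5, 118.8]), np.float64(14.9)]
side rack 0.35 4387 [253. 265. 342. 339.] [array([545.8, -58.4]), array([169.8, 140.6]), np.float64(2.1)]
side tablet 0.97 2465 [309. 324. 358. 442.] [array([ 559.2, -282.6]), array([ 54.4, 212. ]), np.float64(13.2)]
side pepper_mill 0.91 1149 [379. 209. 409. 269.] [array([784.2,  15.1]), array([158. ,  53.7]), np.float64(63.3)]
side pepper_mill 0.63 877 [255. 166. 323. 199.] [array([588.9, 235.9]), array([107.4, 158.5]), np.float64(66.0)]
side salt_shaker 0.64 585 [386. 264. 408. 303.] [array([766.6, -84.3]), array([93.5, 41.5]), np.float64(64.9)]
side honey_jar 0.9 1140 [349. 188. 379. 235.] [array([746.9, 129.5]), array([147.4,  65.1]), np.float64(70.6)]
side hone
[... 1008 characters left out ...]
(13.5), np.float64(11.6)]
stand_grip [584.5 271.5  16.3] [np.float64(1.5), np.float64(1.4)]
stand_front [499.7 294.3  11.9] [np.float64(0.8), np.float64(0.8)]
stand_hinge [517.1 289.   28.4] [np.float64(2.0), np.float64(1.9)]
rest_bar [680.3 284.7  10.2] [np.float64(0.5), np.float64(0.5)]
rest_ledge [537.  282.   27.5] [np.float64(2.1), np.float64(2.0)]
rack [ 509.3 -190.   487.6] [np.float64(18.6), np.float64(14.1)]
tablet_top [ 561.2 -298.8  203. ] [np.float64(1.5), np.float64(1.0)]
tablet_screen [ 553.  -299.2  103.8] [np.float64(0.0), np.float64(0.0)]
honey_jar [749.9 132.6 -19.1] [np.float64(0.3), np.float64(0.3)]
mat [ 5.488e+02 -5.020e+01  5.000e-01] [np.float64(3.4), np.float64(2.7)]
```

View pics/z_side.png

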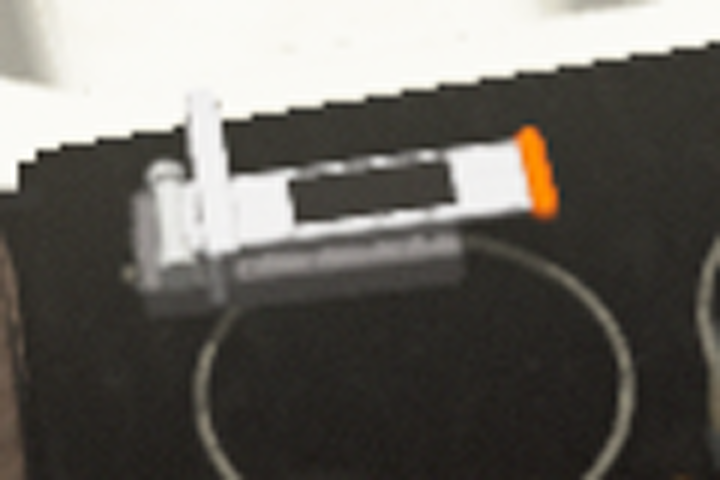

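View pics/z_top.png

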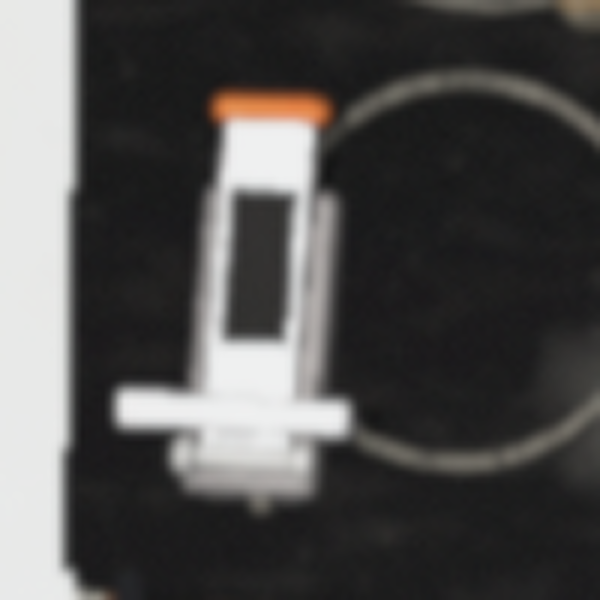

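View pics/zt_side.png

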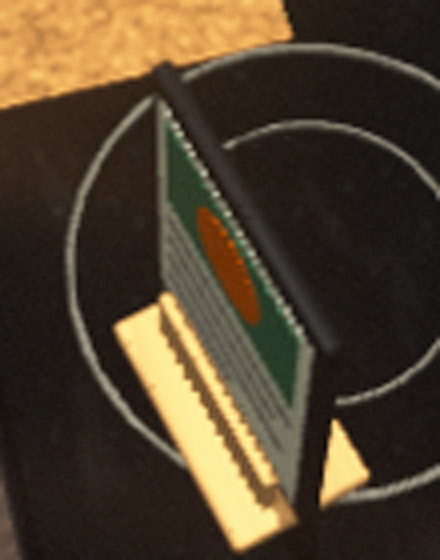

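View pics/zt_top.png

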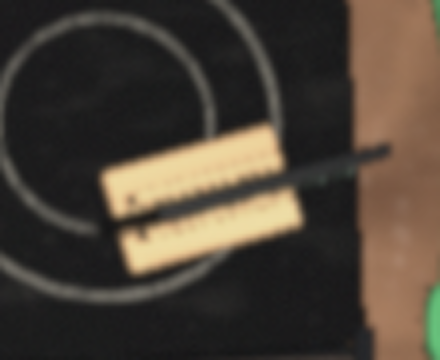

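```bash
python3 - <<'E'
from h import *
import pickle
ps={n:capture(n) for n in ['side','top']}
pickle.dump(ps,open('p0.pkl','wb')); print(state()['time'])
from scipy.optimize import least_squares
def T(X,q,z0=0): # q x,y,yaw
    c,s=np.cos(q[2]),np.sin(q[2]);X=np.atleast_2d(X)
    return np.c_[q[0]+c*X[:,0]-s*X[:,1],q[1]+s*X[:,0]+c*X[:,1],X[:,2]+z0]
# orange
for n,p in ps.items():
    hsv=cv2.cvtColor(p['frame'],cv2.COLOR_RGB2HSV)
    m=cv2.inRange(hsv,(4,170,130),(20,255,255)); m2=np.zeros_like(m)
    x,y,w,h=dict(side=(300,160,40,40),top=(195,215,45,30))[n]
    m2[y:y+h,x:x+w]=m[y:y+h,x:x+w]
    v,u=np.nonzero(m2);print(n,'orange',len(u),u.mean(),v.mean(),cv2.minAreaRect(np.c_[u,v].astype(np.float32)))
def zz(n,u,v): 
    o=dict(side=(230,150),top=(170,210))[n];return np.array([o[0]+(u+.5)/6-.5,o[1]+(v+.5)/6-.5])
F=[('top',(.103,0,.030),zz('top',271,108)),('side',(.103,0,.030),zz('side',537,172)),
('top',(-.036,.05,.058),zz('top',115,408)),('top',(-.036,-.05,.058),zz('top',350,418)),
('side',(-.036,.05,.058),zz('side',204,93)),('side',(.068,-.03,0),zz('side',463,284)),('side',(-.068,-.03,0),zz('side',150,316)),
('side',(.068,-.03,.022),zz('side',463,233)),
('top',(.068,-.03,.022),zz('top',340,195)),('top',(-.068,-.03,.022),zz('top',315,495))]
f=lambda q:np.concatenate([proj(ps[n],T(X,q))[0]-u for n,X,u in F])
r=least_squares(f,[.584,.28,0],loss='soft_l1');print(r.x*[1000,1000,57.3]);print(np.round(f(r.x).reshape(-1,2),1))
def wire(img,p,boxes,q,sc,off):
    for (a,b) in boxes:
        C=np.array([[x,y,z] for x in(a[0],b[0]) for y in (a[1],b[1]) for z in (a[2],b[2])])
        P=((proj(p,T(C,q))-off)*sc).astype(int)
        for i in range(8):
            for j in (1,2,4):
                if not i&j: cv2.line(img,tuple(map(int,P[i])),tuple(map(int,P[i|j])),(0,255,0),1)
B=[((-.068,-.03,0),(.068,.03,.022)),((-.038,-.05,.025),(-.034,.05,.058)),((.097,-.026,.022),(.109,.026,.034))]
outs=[]
for n,(x,y,w,h) in dict(side=(230,150,110,80),top=(170,210,80,90)).items():
    im=cv2.resize(ps[n]['frame'][y:y+h,x:x+w,::-1],None,fx=5,fy=5,interpolation=cv2.INTER_CUBIC);wire(im,ps[n],B,r.x,5,np.array([x-.5,y-.5]));cv2.imwrite(f'pics/w_{n}.png',im)
E
```

```text
3.7
side orange 61 319.24590163934425 178.18032786885246 ((319.2647399902344, 178.058837890625), (14.794672966003418, 3.8805696964263916), 75.96376037597656)
top orange 38 215.6315789473684 226.76315789473685 ((215.02586364746094, 227.06036376953125), (18.145105361938477, 2.936101198196411), 3.3664605617523193)
[574.10838212 283.94571821  -3.73824022]
[[ 0.4  0. ]
 [ 0.   0.1]
 [ 0.4  0.2]
 [-0.6  0.5]
 [-1.7 -2. ]
 [ 0.8 -0.4]
 [-0.4  0.7]
 [ 0.6  1.9]
 [-0.4 -0.7]
 [-0.2 -0.3]]
```

View pics/w_side.png

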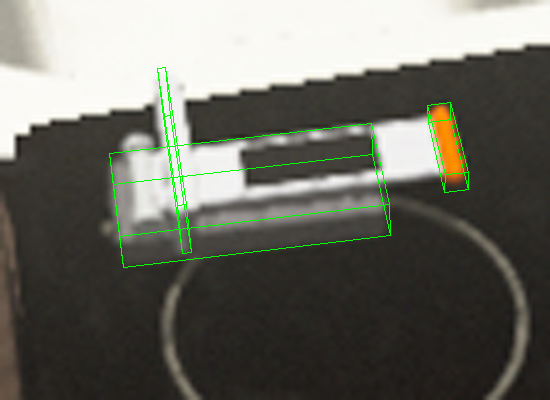

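View pics/w_top.png

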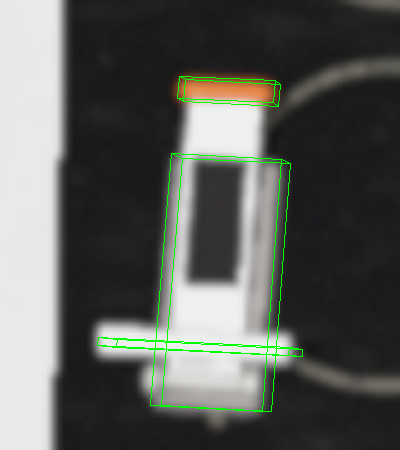

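```bash
cat >> h.py <<'E'
def plan(xyz,rpy,s=None):
    s=s or state();R=Ro.from_euler('xyz',s['ee_rot']);G=Ro.from_euler('xyz',rpy)
    d=np.array(xyz)-s['eef_pos'];rv=(R.inv()*G).as_rotvec()
    print('t',round(s['time'],2),'pos',np.round(s['eef_pos']*1000,1),'rpy',np.round(np.degrees(s['ee_rot']),2),'gap',round(s['finger_gap']*1000,1),'F',np.round(s['wrist_force'],1))
    print('shift now-axes (units of 5cm)',np.round(R.inv().apply(d)/.05,3),'| after-turn axes',np.round(G.inv().apply(d)/.05,3),'| turn',np.round(rv/np.pi,4),'dist mm',round(np.linalg.norm(d)*1000,1))
E
python3 - <<'E'
from h import *
y=np.radians(-3.74);c,s=np.cos(y),np.sin(y)
g=np.array([.5741+c*.012-s*0,.2855+s*.012]);print(g)
plan([*g,.28],[np.pi,0,y])
E
```

```text
[0.58607444 0.28471725]
t 3.7 pos [ 153.  -528.3  253.3] rpy [-180.      0.     16.15] gap 85.5 F [ 0.3 -0.3 -0.7]
shift now-axes (units of 5cm) [ 12.843 -13.21   -0.534] | after-turn axes [  7.583 -16.791  -0.534] | turn [-0.      0.      0.1105] dist mm 921.6
```

Call:
arm_command(
  increments=[
    [0,0,-0.2,0,0,0.037],
    [0,0,-0.2,0,0,0.037],
    [0,0,-0.15,0,0,0.037],
    [0.2,-0.4,0,0,0,0],
    [0.35,-0.77,0,0,0,0],
    [0.35,-0.77,0,0,0,0],
    [0.35,-0.77,0,0,0,0],
    [0.35,-0.77,0,0,0,0],
  ],
  fingers=0,
)

```text
time: 4.5
eef_pos: [0.2469, -0.3612, 0.2806]
ee_rot: [3.14, 0.0, -0.09]
wrist_force: [0.9, 0.2, -0.0]
finger_gap: 0.0858
```

```bash
python3 -c "
from h import *
plan([.5861,.2847,.28],[np.pi,0,np.radians(-3.74)])"
```

```text
t 4.5 pos [ 246.9 -361.2  280.6] rpy [ 1.7993e+02  1.0000e-02 -5.1700e+00] gap 85.8 F [ 0.9  0.2 -0. ]
shift now-axes (units of 5cm) [ 5.5930e+00 -1.3476e+01 -5.0000e-03] | after-turn axes [ 5.9270e+00 -1.3333e+01  1.2000e-02] | turn [ 0.0004  0.     -0.0079] dist mm 729.5
```

Call:
arm_command(
  increments=[
    [0.33,-0.79,0,0,0,0],
    [0.33,-0.79,0,0,0,0],
    [0.33,-0.79,0,0,0,0],
    [0.33,-0.79,0,0,0,0],
    [0.33,-0.79,0,0,0,0],
    [0.33,-0.79,0,0,0,0],
    [0.33,-0.79,0,0,0,0],
    [0.33,-0.79,0,0,0,0],
  ],
)

```text
time: 5.3
eef_pos: [0.4115, -0.0458, 0.2822]
ee_rot: [3.136, -0.007, -0.094]
wrist_force: [1.3, -0.8, 0.3]
finger_gap: 0.0853
```

Call:
arm_command(
  increments=[
    [0.33,-0.79,0,0,0,0],
    [0.33,-0.79,0,0,0,0],
    [0.33,-0.79,0,0,0,0],
    [0.33,-0.79,0,0,0,0],
    [0.33,-0.79,0,0,0,0],
    [0.33,-0.79,0,0,0,0],
    [0.2,-0.4,0,0,0,0],
    [0,0,0,0,0,0],
  ],
)

```text
time: 6.1
eef_pos: [0.549, 0.2174, 0.282]
ee_rot: [3.137, -0.012, -0.087]
wrist_force: [0.2, 0.3, -0.5]
finger_gap: 0.0853
```

```bash
python3 -c "
from h import *
plan([.5861,.2847,.1],[np.pi,0,np.radians(-3.74)])"
```

```text
t 6.1 pos [549.  217.4 282. ] rpy [179.73  -0.67  -4.96] gap 85.3 F [ 0.2  0.3 -0.5]
shift now-axes (units of 5cm) [ 0.579 -1.422  3.641] | after-turn axes [ 0.652 -1.391  3.641] | turn [ 0.0015 -0.0037 -0.0068] dist mm 197.6
```

Call:
arm_command(
  increments=[
    [0.3,-0.7,0.1,0.0015,-0.0037,-0.0068],
    [0.3,-0.7,0.5,0,0,0],
    [0.03,0,0.7,0,0,0],
    [0,0,0.7,0,0,0],
    [0,0,0.7,0,0,0],
    [0,0,0.6,0,0,0],
    [0,0,0,0,0,0],
  ],
)

```text
time: 6.8
eef_pos: [0.5866, 0.2826, 0.1133]
ee_rot: [3.139, -0.002, -0.065]
wrist_force: [-0.8, 0.1, -0.0]
finger_gap: 0.0856
```

```bash
python3 -c "
from h import *
plan([.5861,.2855,.025],[np.pi,0,np.radians(-3.74)])
p=capture('side');f=p['frame'][130:250,200:360,::-1];cv2.imwrite('pics/a1.png',cv2.resize(f,None,fx=4,fy=4))
p=capture('top');f=p['frame'][190:320,150:270,::-1];cv2.imwrite('pics/a2.png',cv2.resize(f,None,fx=4,fy=4))"
```

```text
t 6.8 pos [586.6 282.6 113.3] rpy [ 1.7988e+02 -1.1000e-01 -3.7300e+00] gap 85.6 F [-0.8  0.1 -0. ]
shift now-axes (units of 5cm) [-0.017 -0.062  1.765] | after-turn axes [-0.013 -0.058  1.766] | turn [ 0.0007 -0.0006  0.0001] dist mm 88.3
```

View pics/a1.png

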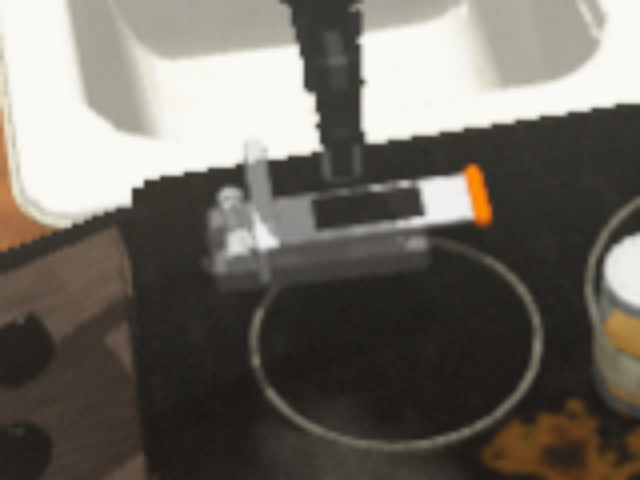

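View pics/a2.png

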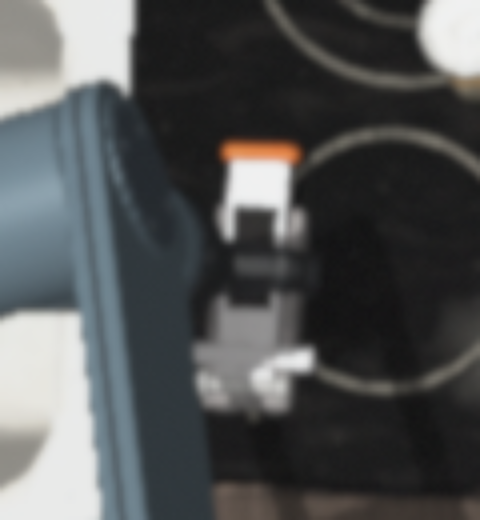

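Call:
arm_command(
  increments=[
    [-0.01,-0.06,0.5,0,0,0],
    [0,0,0.5,0,0,0],
    [0,0,0.4,0,0,0],
    [0,0,0.3,0,0,0],
    [0,0,0.1,0,0,0],
    [0,0,0,0,0,0],
  ],
)

```text
time: 7.5
eef_pos: [0.6016, 0.2879, 0.0425]
ee_rot: [-3.132, -0.035, -0.067]
wrist_force: [0.4, -0.4, 0.9]
finger_gap: 0.0854
```

```bash
python3 -c "
from h import *
plan([.5861,.2855,.025],[np.pi,0,np.radians(-3.74)])"
```

```text
t 7.5 pos [601.6 287.9  42.5] rpy [-179.45   -2.03   -3.84] gap 85.4 F [ 0.4 -0.4  0.9]
shift now-axes (units of 5cm) [-0.318  0.071  0.339] | after-turn axes [-0.306  0.067  0.35 ] | turn [-0.003  -0.0113 -0.0005] dist mm 23.5
```

```bash
python3 -c "
from h import *
s=state();print(s['joint_positions'],s['joint_vel'],s['tau'],s['torque'])
plan([.5861,.2855,.042],[np.pi,0,np.radians(-3.74)])"
```

```text
[ 0.28095396  0.63496572  1.49645808 -0.00374933  0.97358056  1.92063836] [-3.01275806e-03 -1.47096636e-02 -1.52735492e-02  4.26935147e-06
  7.69857051e-03 -1.07059991e-03] [-3.81086860e-02 -5.93235719e+01 -2.37756658e+01 -1.62789447e-02
 -3.40939164e-01 -4.96361565e-06] [-0.04571232 -0.01577278  0.02576643]
t 7.5 pos [601.6 287.9  42.5] rpy [-179.45   -2.03   -3.84] gap 85.4 F [ 0.4 -0.4  0.9]
shift now-axes (units of 5cm) [-0.306  0.068 -0.001] | after-turn axes [-0.306  0.067  0.01 ] | turn [-0.003  -0.0113 -0.0005] dist mm 15.7
```

Call:
arm_command(
  increments=[
    [-0.31,0.07,0,-0.003,-0.0113,0],
    [0,0,0,0,0,0],
  ],
)

```text
time: 7.7
eef_pos: [0.5875, 0.2857, 0.045]
ee_rot: [-3.14, -0.003, -0.067]
wrist_force: [0.1, -1.3, 0.7]
finger_gap: 0.0853
```

```bash
python3 -c "
from h import *
plan([.5861,.2855,.026],[np.pi,0,np.radians(-3.74)])"
```

```text
t 7.7 pos [587.5 285.7  45. ] rpy [-179.92   -0.19   -3.84] gap 85.3 F [ 0.1 -1.3  0.7]
shift now-axes (units of 5cm) [-0.028  0.006  0.379] | after-turn axes [-0.027  0.006  0.379] | turn [-0.0005 -0.0011 -0.0006] dist mm 19.0
```

Descend gently with per-row margins.

Call:
arm_command(
  increments=[
    [-0.06,0,0.2,-0.0005,-0.002,0],
    [-0.04,0,0.13,0,-0.002,0],
    [0,0,0,0,0,0],
  ],
)

```text
time: 8.0
eef_pos: [0.5849, 0.2868, 0.03]
ee_rot: [-3.14, 0.003, -0.067]
wrist_force: [0.4, 0.6, -0.5]
finger_gap: 0.0857
```

```bash
python3 -c "
from h import *
plan([.5861,.2855,.026],[np.pi,0,np.radians(-3.74)])"
```

```text
t 8.0 pos [584.9 286.8  30. ] rpy [-179.88    0.19   -3.84] gap 85.7 F [ 0.4  0.6 -0.5]
shift now-axes (units of 5cm) [0.026 0.024 0.08 ] | after-turn axes [0.026 0.024 0.08 ] | turn [-0.0007  0.001  -0.0005] dist mm 4.4
```

Call:
arm_command(
  increments=[
    [0.02,0,0.07,0,0.001,0],
    [0,0,0,0,0,0],
  ],
)

```text
time: 8.2
eef_pos: [0.5861, 0.2867, 0.0258]
ee_rot: [-3.14, -0.0, -0.067]
wrist_force: [-0.8, 0.5, -0.2]
finger_gap: 0.0852
```

Call:
arm_command(
  increments=[
    [0,0,0,0,0,0],
    [0,0,0,0,0,0],
    [0,0,0,0,0,0],
    [0,0,0,0,0,0],
    [0,0,0,0,0,0],
  ],
  fingers=1,
  force=50,
)

```text
time: 8.7
eef_pos: [0.5865, 0.2859, 0.0261]
ee_rot: [-3.141, -0.001, -0.067]
wrist_force: [0.3, -0.3, -0.3]
finger_gap: 0.0585
```

```bash
python3 -c "
from h import *
plan([.5861,.2855,.026],[np.pi,0,np.radians(-3.74)])"
```

```text
t 8.7 pos [586.5 285.9  26.1] rpy [-1.7995e+02 -4.0000e-02 -3.8200e+00] gap 58.5 F [ 0.3 -0.3 -0.3]
shift now-axes (units of 5cm) [-0.008  0.009  0.003] | after-turn axes [-0.008  0.009  0.003] | turn [-0.0003 -0.0002 -0.0004] dist mm 0.6
```

Call:
arm_command(
  increments=[
    [0,0,-0.2,0,0,0],
    [0,0,-0.4,0,0,0],
    [0,0,-0.4,0,0,0],
    [0,0,-0.4,0,0,0],
    [0,0,0,0,0,0],
  ],
)

```text
time: 9.2
eef_pos: [0.5815, 0.285, 0.0929]
ee_rot: [3.138, 0.013, -0.067]
wrist_force: [1.6, -0.3, -7.6]
finger_gap: 0.0589
```

```bash
python3 -c "
from h import *
y=np.radians(2.2)
plan([.546+.012*np.cos(y),-.0515+.012*np.sin(y),.09],[np.pi,0,y])
p=capture('side');f=p['frame'][130:250,200:360,::-1];cv2.imwrite('pics/b1.png',cv2.resize(f,None,fx=4,fy=4))"
```

```text
t 9.2 pos [581.5 285.   92.9] rpy [179.81   0.75  -3.83] gap 58.9 F [ 1.6 -0.3 -7.6]
shift now-axes (units of 5cm) [-0.02   6.737  0.08 ] | after-turn axes [-0.728  6.697  0.058] | turn [ 0.0008  0.0042 -0.0335] dist mm 336.9
```

View pics/b1.png

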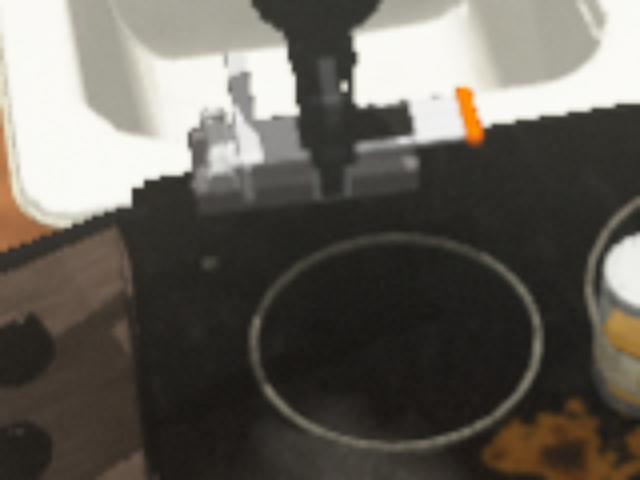

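Call:
arm_command(
  increments=[
    [0,0.25,0,0.0008,0.0042,-0.011],
    [0,0.4,0,0,0,-0.011],
    [0,0.55,0,0,0,-0.011],
    [-0.06,0.6,0,0,0,0],
    [-0.06,0.6,0,0,0,0],
    [-0.06,0.6,0,0,0,0],
    [-0.06,0.6,0,0,0,0],
    [-0.06,0.6,0,0,0,0],
  ],
)

```text
time: 10.05
eef_pos: [0.5598, 0.0716, 0.0769]
ee_rot: [-3.141, 0.025, 0.049]
wrist_force: [0.7, 0.6, -7.7]
finger_gap: 0.0587
```

```bash
python3 -c "
from h import *
y=np.radians(2.2)
plan([.546+.012*np.cos(y),-.0515+.012*np.sin(y),.09],[np.pi,0,y])"
```

```text
t 10.05 pos [559.8  71.6  76.9] rpy [-179.99    1.45    2.78] gap 58.7 F [ 0.7  0.6 -7.7]
shift now-axes (units of 5cm) [-0.162  2.447 -0.259] | after-turn axes [-0.13   2.449 -0.263] | turn [-0.      0.0081  0.0032] dist mm 123.3
```

Call:
arm_command(
  increments=[
    [0,0.5,-0.15,0,0.008,0.003],
    [0,0.55,-0.1,0,0,0],
    [0,0.55,-0.05,0,0,0],
    [0,0.45,-0.05,0,0,0],
    [0,0.2,0,0,0,0],
    [0,0,0,0,0,0],
  ],
)

```text
time: 10.65
eef_pos: [0.5569, -0.0479, 0.0848]
ee_rot: [-3.138, 0.017, 0.033]
wrist_force: [-0.4, -0.1, -8.5]
finger_gap: 0.0585
```

```bash
python3 -c "
from h import *
y=np.radians(2.2)
plan([.546+.012*np.cos(y),-.0515+.012*np.sin(y),.09],[np.pi,0,y])
for n in ['side','top']:
  p=capture(n);x,yy=dict(side=(220,210),top=(270,200))[n];f=p['frame'][yy:yy+140,x:x+160,::-1];cv2.imwrite(f'pics/c_{n}.png',cv2.resize(f,None,fx=4,fy=4))"
```

```text
t 10.65 pos [556.9 -47.9  84.8] rpy [-179.78    0.95    1.91] gap 58.5 F [-0.4 -0.1 -8.5]
shift now-axes (units of 5cm) [ 0.018  0.064 -0.104] | after-turn axes [ 0.02   0.064 -0.104] | turn [-0.0012  0.0053 -0.0016] dist mm 6.2
```

View pics/c_side.png

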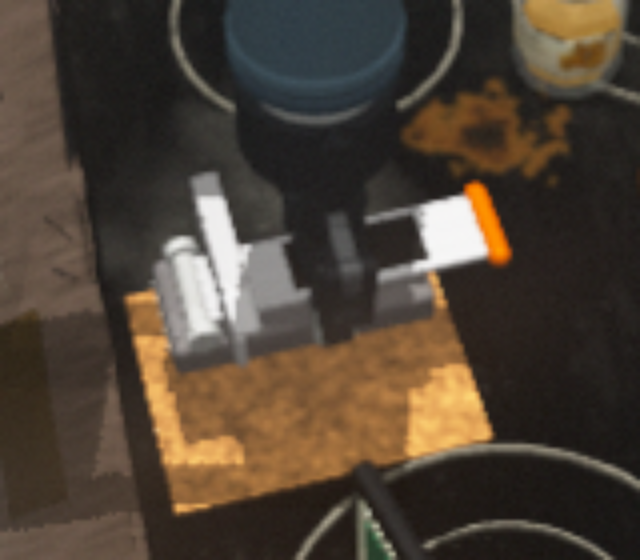

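View pics/c_top.png

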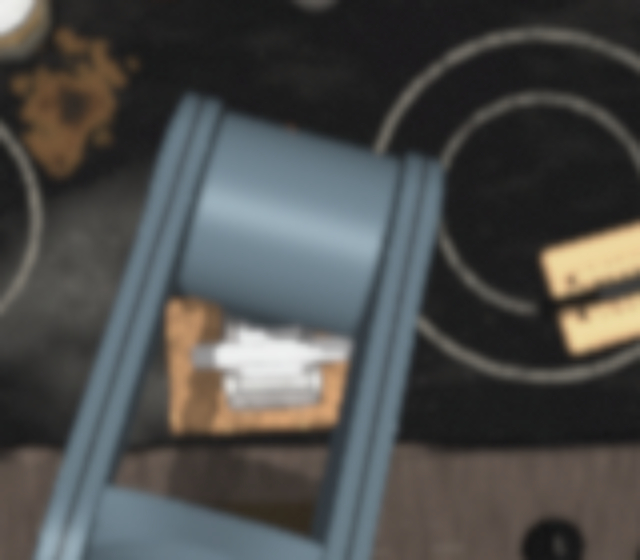

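Call:
arm_command(
  increments=[
    [0.02,0.064,0.1,-0.001,0.0053,-0.0016],
    [-0.06,0,0.3,0,-0.001,0],
    [-0.06,0,0.3,0,-0.002,0],
    [-0.06,0,0.2,0,-0.002,0],
    [0,0,0,0,0,0],
  ],
)

```text
time: 11.25
eef_pos: [0.5472, -0.0432, 0.0367]
ee_rot: [-3.137, 0.018, 0.046]
wrist_force: [-0.2, 1.0, -7.4]
finger_gap: 0.0589
```

```bash
python3 -c "
from h import *
y=np.radians(2.2)
plan([.546+.012*np.cos(y),-.0515+.012*np.sin(y),.0295],[np.pi,0,y])"
```

```text
t 11.25 pos [547.2 -43.2  36.7] rpy [-179.75    1.06    2.61] gap 58.9 F [-0.2  1.  -7.4]
shift now-axes (units of 5cm) [0.21  0.167 0.14 ] | after-turn axes [0.209 0.165 0.144] | turn [-0.0013  0.0059  0.0023] dist mm 15.2
```

Call:
arm_command(
  increments=[
    [0.21,0.165,-0.02,-0.0013,0.006,0.0023],
    [0,0,0,0,0,0],
  ],
)

```text
time: 11.45
eef_pos: [0.5596, -0.0508, 0.0375]
ee_rot: [3.141, -0.002, 0.039]
wrist_force: [0.7, -0.2, -6.9]
finger_gap: 0.0581
```

```bash
python3 -c "
from h import *
y=np.radians(2.2)
plan([.546+.012*np.cos(y),-.0515+.012*np.sin(y),.0295],[np.pi,0,y])
p=capture('side');save(p,'d_side')
import pickle;pickle.dump(p,open('p1.pkl','wb'))
f=p['frame'][210:350,220:380,::-1];cv2.imwrite(f'pics/d_side.png',cv2.resize(f,None,fx=4,fy=4))"
```

```text
t 11.45 pos [559.6 -50.8  37.5] rpy [ 1.7998e+02 -1.4000e-01  2.2300e+00] gap 58.1 F [ 0.7 -0.2 -6.9]
shift now-axes (units of 5cm) [-0.032  0.003  0.16 ] | after-turn axes [-0.031  0.003  0.16 ] | turn [ 0.0001 -0.0008  0.0002] dist mm 8.1
```

View pics/d_side.png

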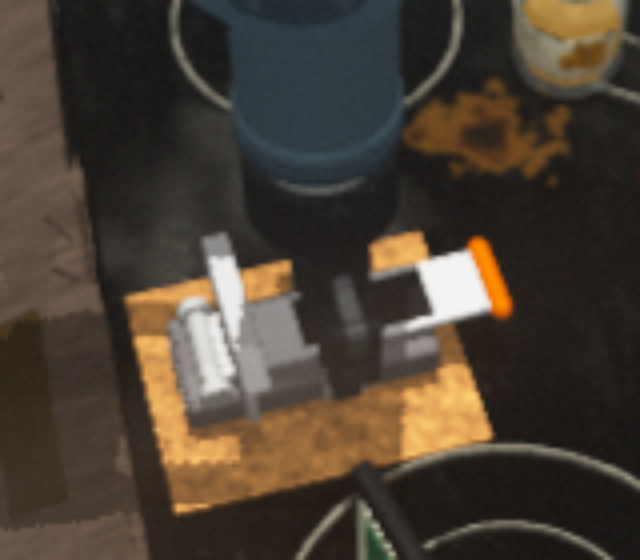

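```bash
cat >> h.py <<'E'
def T(X,q,z0=0):
    c,s=np.cos(q[2]),np.sin(q[2]);X=np.atleast_2d(X)
    return np.c_[q[0]+c*X[:,0]-s*X[:,1],q[1]+s*X[:,0]+c*X[:,1],X[:,2]+z0]
def wire(img,p,boxes,q,sc,off,z0=0,col=(0,255,0)):
    for (a,b) in boxes:
        C=np.array([[x,y,z] for x in(a[0],b[0]) for y in (a[1],b[1]) for z in (a[2],b[2])])
        P=((proj(p,T(C,q,z0))-off)*sc).astype(int)
        for i in range(8):
            for j in (1,2,4):
                if not i&j: cv2.line(img,tuple(map(int,P[i])),tuple(map(int,P[i|j])),col,1)
B=[((-.068,-.03,0),(.068,.03,.022)),((-.038,-.05,.025),(-.034,.05,.058)),((.097,-.026,.022),(.109,.026,.034))]
M=[((-.085,-.07,0),(.085,.07,.003))]
E
python3 - <<'E'
from h import *
import pickle
p=pickle.load(open('p1.pkl','rb'));im=cv2.resize(p['frame'][210:350,220:380,::-1],None,fx=5,fy=5,interpolation=cv2.INTER_CUBIC)
o=np.array([219.5,209.5]);y=np.radians(2.2)
wire(im,p,M,[.546,-.0515,y],5,o,0,(255,0,0))
wire(im,p,B,[.5596-.0125,-.0508,y],5,o,.0115)
cv2.imwrite('pics/e.png',im)
E
```

```text
(no output)
```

View pics/e.png

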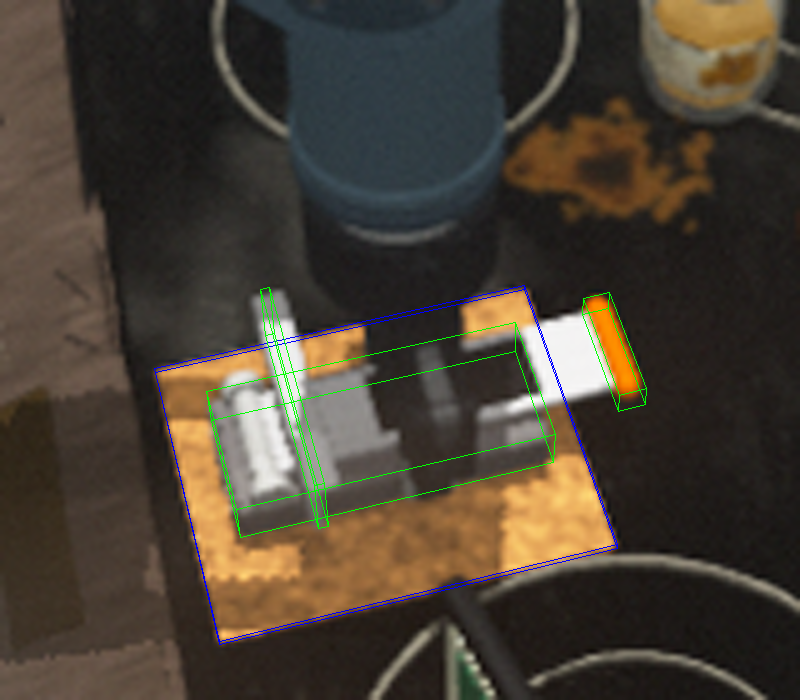

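Call:
arm_command(
  increments=[
    [-0.03,0,0.06,0,-0.001,0],
    [0,0,0.05,0,0,0],
    [0,0,0.03,0,0,0],
    [0,0,0,0,0,0],
  ],
)

```text
time: 11.9
eef_pos: [0.5575, -0.0508, 0.031]
ee_rot: [-3.141, 0.001, 0.038]
wrist_force: [-1.2, -0.5, -8.1]
finger_gap: 0.0588
```

```bash
python3 -c "
from h import *
y=np.radians(2.2)
plan([.546+.012*np.cos(y),-.0515+.012*np.sin(y),.0290],[np.pi,0,y])"
```

```text
t 11.9 pos [557.5 -50.8  31. ] rpy [-1.7998e+02  8.0000e-02  2.1900e+00] gap 58.8 F [-1.2 -0.5 -8.1]
shift now-axes (units of 5cm) [0.01  0.006 0.039] | after-turn axes [0.01  0.006 0.039] | turn [-0.0001  0.0005 -0.0001] dist mm 2.0
```

Call:
arm_command(
  increments=[
    [0.015,0.006,0.035,0,0,0],
    [0,0,0.02,0,0,0],
    [0,0,0,0,0,0],
  ],
)

```text
time: 12.2
eef_pos: [0.5585, -0.0511, 0.0293]
ee_rot: [3.142, 0.001, 0.038]
wrist_force: [0.5, 0.0, -8.4]
finger_gap: 0.0588
```

Call:
arm_command(
  increments=[
    [0,0,0.03,0,0,0],
    [0,0,0.03,0,0,0],
    [0,0,0,0,0,0],
  ],
)

```text
time: 12.5
eef_pos: [0.5588, -0.0512, 0.0295]
ee_rot: [3.141, -0.001, 0.038]
wrist_force: [-0.1, 0.8, -8.2]
finger_gap: 0.0588
```

Call:
arm_command(
  increments=[
    [0,0,0.07,0,0,0],
    [0,0,0,0,0,0],
  ],
)

```text
time: 12.7
eef_pos: [0.5594, -0.0513, 0.0299]
ee_rot: [3.14, -0.003, 0.039]
wrist_force: [0.3, 0.4, -7.5]
finger_gap: 0.0587
```

Call:
arm_command(
  increments=[
    [0,0,0.08,0,0,0],
    [0,0,0.08,0,0,0],
  ],
)

```text
time: 12.9
eef_pos: [0.5601, -0.0514, 0.029]
ee_rot: [3.139, -0.005, 0.039]
wrist_force: [-18.5, 2.5, 47.4]
finger_gap: 0.0582
```

```bash
python3 -c "
from h import *
y=np.radians(2.2);print(state())
plan([.546+.012*np.cos(y),-.0515+.012*np.sin(y),.0290],[np.pi,0,y])"
```

```text
{'time': 12.9, 'joint_positions': array([-2.89433969e-01,  5.21979260e-01,  1.76058273e+00, -8.69969748e-04,
        8.53506265e-01,  1.24293989e+00]), 'joint_vel': array([ 0.00057985, -0.00614286,  0.00238699, -0.00022142, -0.00993019,
        0.00029368]), 'tau': array([ -0.33525984, -28.83988738, -19.58798468,   0.14211391,
        -6.50839761,  -0.07405352]), 'eef_pos': array([ 0.56008368, -0.0514095 ,  0.02897136]), 'ee_rot': array([ 3.13919009, -0.00501783,  0.03899855]), 'wrist_force': array([-18.48998401,   2.542612  ,  47.36007432]), 'torque': array([ 1.2032783 ,  3.06170631, -0.10081058]), 'finger_gap': 0.05817501020948121}
t 12.9 pos [560.1 -51.4  29. ] rpy [179.86  -0.29   2.23] gap 58.2 F [-18.5   2.5  47.4]
shift now-axes (units of 5cm) [-0.042 -0.009 -0.001] | after-turn axes [-0.042 -0.009 -0.001] | turn [ 0.0008 -0.0016  0.0002] dist mm 2.1
```

Call:
arm_command(
  increments=[
    [-0.02,0,-0.005,0.0008,-0.0016,0],
    [0,0,0,0,0,0],
  ],
)

```text
time: 13.1
eef_pos: [0.5598, -0.0516, 0.0303]
ee_rot: [3.141, -0.003, 0.039]
wrist_force: [-0.5, -0.8, -8.4]
finger_gap: 0.0586
```

Call:
arm_command(
  increments=[
    [0,0,0,0,0,0],
    [0,0,0,0,0,0],
    [0,0,0,0,0,0],
    [0,0,0,0,0,0],
  ],
  fingers=0,
)

```text
time: 13.5
eef_pos: [0.5617, -0.0523, 0.0296]
ee_rot: [3.14, -0.006, 0.039]
wrist_force: [0.7, 0.4, 0.2]
finger_gap: 0.0857
```

Call:
arm_command(
  increments=[
    [0,0,-0.3,0,0,0],
    [0,0,-0.4,0,0,0],
    [0,0,-0.4,0,0,0],
    [0,0,-0.4,0,0,0],
    [-0.5,0,-0.4,0,0,0],
    [-0.6,0.3,-0.4,0,0,0],
    [-0.6,0.6,-0.4,0,0,0],
    [-0.5,0.6,-0.4,0,0,0],
  ],
)

```text
time: 14.3
eef_pos: [0.4528, -0.13, 0.186]
ee_rot: [-3.141, -0.002, 0.046]
wrist_force: [0.3, -1.5, -0.1]
finger_gap: 0.0854
```

```bash
python3 - <<'E'
from h import *
import pickle
y=np.radians(2.2);s=state();print(s['eef_pos'],s['time'])
ps={n:capture(n) for n in ['side','top']};pickle.dump(ps,open('p2.pkl','wb'))
for n,(x,yy,w,h) in dict(side=(220,210,150,140),top=(290,220,100,110)).items():
    p=ps[n];im=cv2.resize(p['frame'][yy:yy+h,x:x+w,::-1],None,fx=5,fy=5,interpolation=cv2.INTER_CUBIC)
    o=np.array([x-.5,yy-.5])
    wire(im,p,M,[.546,-.0515,y],5,o,0,(255,0,0))
    wire(im,p,B,[.547,-.0513,y],5,o,.003)
    cv2.imwrite(f'pics/f_{n}.png',im)
E
```

```text
[ 0.45278783 -0.130039    0.18599396] 14.3
```

View pics/f_side.png

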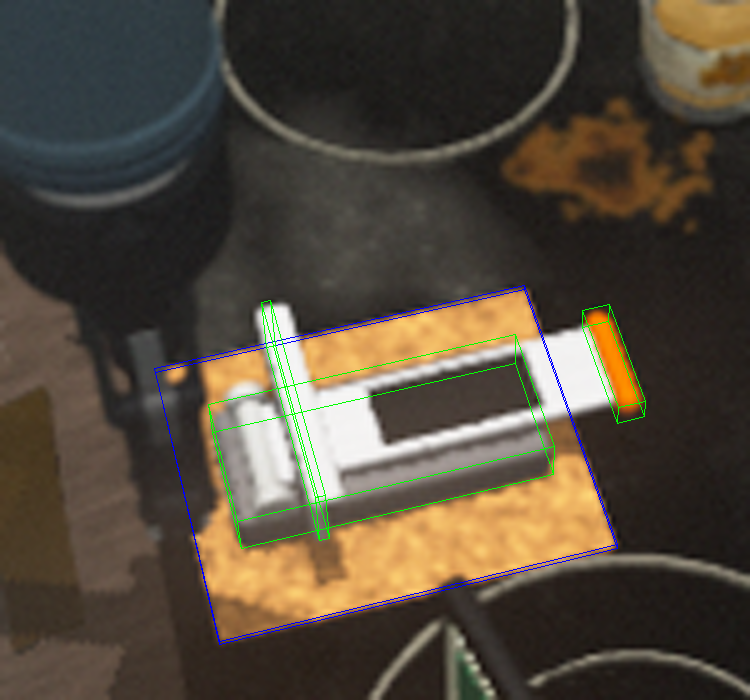

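View pics/f_top.png

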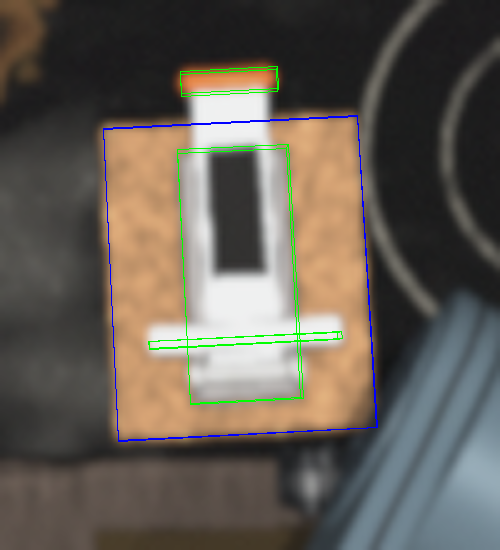

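```bash
python3 -c "
from h import *
y=np.radians(2.2)
plan([.6499,-.0473,.10],[np.pi,0,y])"
```

```text
t 14.4 pos [ 453.4 -133.4  188.1] rpy [179.78  -0.36   2.34] gap 85.5 F [ 0.4 -0.2 -0. ]
shift now-axes (units of 5cm) [ 3.985 -1.566  1.78 ] | after-turn axes [ 3.992 -1.569  1.762] | turn [ 0.0012 -0.002   0.0008] dist mm 231.9
```

Call:
arm_command(
  increments=[
    [0.5,-0.25,0,0.001,-0.002,0.001],
    [0.6,-0.25,0.1,0,0,0],
    [0.6,-0.25,0.2,0,0,0],
    [0.6,-0.25,0.2,0,0,0],
    [0.6,-0.25,0.2,0,0,0],
    [0.6,-0.2,0.2,0,0,0],
    [0.4,-0.1,0.2,0,0,0],
    [0,0,0,0,0,0],
  ],
)

```text
time: 15.2
eef_pos: [0.6545, -0.0444, 0.1296]
ee_rot: [3.141, -0.004, 0.031]
wrist_force: [-0.4, 0.9, -0.4]
finger_gap: 0.0852
```

```bash
python3 -c "
from h import *
y=np.radians(2.2)
plan([.6499,-.0473,.07],[np.pi,0,y])"
```

```text
t 15.2 pos [654.5 -44.4 129.6] rpy [179.96  -0.21   1.78] gap 85.2 F [-0.4  0.9 -0.4]
shift now-axes (units of 5cm) [-0.099  0.053  1.192] | after-turn axes [-0.095  0.054  1.192] | turn [ 0.0003 -0.0012 -0.0023] dist mm 59.8
```

Call:
arm_command(
  increments=[
    [-0.14,0.053,0.3,0,-0.002,-0.0023],
    [-0.05,0,0.3,0,-0.002,0],
    [-0.05,0,0.3,0,-0.002,0],
    [-0.03,0,0.2,0,-0.001,0],
    [0,0,0,0,0,0],
  ],
)

```text
time: 15.7
eef_pos: [0.6387, -0.0463, 0.0705]
ee_rot: [-3.142, 0.022, 0.039]
wrist_force: [0.4, -0.5, 0.2]
finger_gap: 0.085
```

```bash
python3 -c "
from h import *
y=np.radians(2.2)
plan([.6499,-.0473,.034],[np.pi,0,y])"
```

```text
t 15.7 pos [638.7 -46.3  70.5] rpy [-179.99    1.27    2.24] gap 85.0 F [ 0.4 -0.5  0.2]
shift now-axes (units of 5cm) [0.24  0.029 0.725] | after-turn axes [0.224 0.029 0.73 ] | turn [-0.      0.0071  0.0002] dist mm 38.2
```

Call:
arm_command(
  increments=[
    [0.24,0.03,0.1,0,0.007,0],
    [0,0,0.2,0,0,0],
    [0,0,0.2,0,0,0],
    [-0.02,0,0.15,0,-0.001,0],
    [0,0,0,0,0,0],
  ],
)

```text
time: 16.2
eef_pos: [0.6517, -0.0482, 0.0364]
ee_rot: [3.141, -0.001, 0.038]
wrist_force: [0.0, -0.5, -0.9]
finger_gap: 0.0855
```

```bash
python3 -c "
from h import *
y=np.radians(2.2)
plan([.6499,-.0473,.034],[np.pi,0,y])
p=capture('side');f=p['frame'][200:350,220:390,::-1];cv2.imwrite(f'pics/g_side.png',cv2.resize(f,None,fx=4,fy=4))"
```

```text
t 16.2 pos [651.7 -48.2  36.4] rpy [ 1.7996e+02 -8.0000e-02  2.1800e+00] gap 85.5 F [ 0.  -0.5 -0.9]
shift now-axes (units of 5cm) [-0.036 -0.02   0.047] | after-turn axes [-0.036 -0.02   0.047] | turn [ 0.0002 -0.0004 -0.0001] dist mm 3.1
```

View pics/g_side.png

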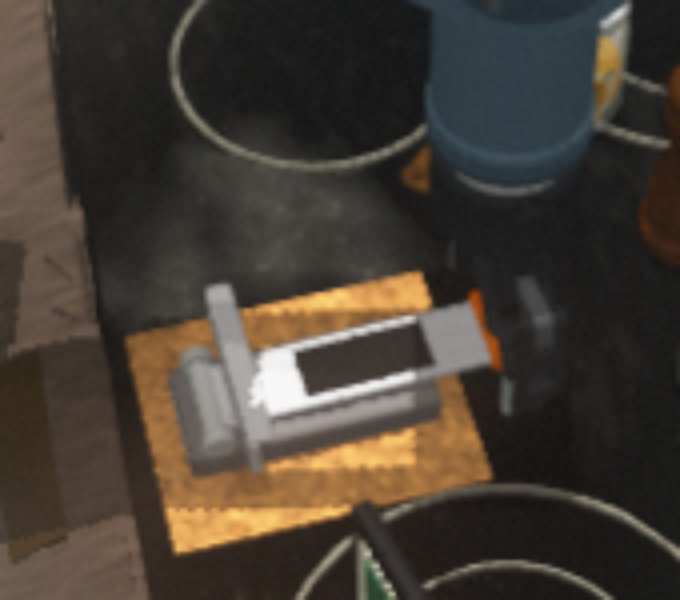

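```bash
python3 -c "
from h import *
p=capture('side');s=state()
q=[*s['eef_pos'][:2],s['ee_rot'][2]]
im=cv2.resize(p['frame'][220:330,280:390,::-1],None,fx=7,fy=7,interpolation=cv2.INTER_CUBIC);o=np.array([279.5,219.5])
wire(im,p,[((-.011,-.0525,-.009),(.011,-.0425,.02)),((-.011,.0425,-.009),(.011,.0525,.02))],q,7,o,s['eef_pos'][2])
wire(im,p,B,[.547,-.0513,np.radians(2.2)],7,o,.003,(255,0,255))
cv2.imwrite('pics/g2.png',im)"
```

```text
(no output)
```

View pics/g2.png

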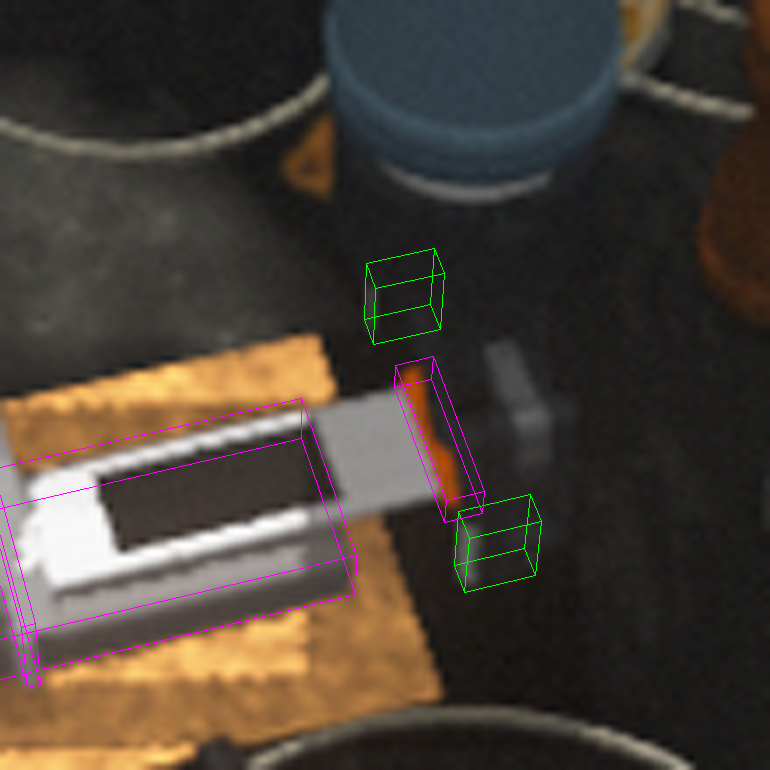

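Call:
arm_command(
  increments=[
    [-0.03,-0.02,0.05,0,0,0],
    [0,0,0,0,0,0],
  ],
)

```text
time: 16.5
eef_pos: [0.6513, -0.0474, 0.0355]
ee_rot: [3.14, -0.004, 0.038]
wrist_force: [-0.7, 0.7, -0.6]
finger_gap: 0.0853
```

Call:
arm_command(
  increments=[
    [0,0,0,0,0,0],
    [0,0,0,0,0,0],
    [0,0,0,0,0,0],
    [0,0,0,0,0,0],
    [0,0,0,0,0,0],
  ],
  fingers=1,
  force=25,
)

```text
time: 17.0
eef_pos: [0.6517, -0.0473, 0.0365]
ee_rot: [3.14, -0.006, 0.038]
wrist_force: [-0.7, 0.3, -0.5]
finger_gap: 0.0493
```

```bash
cat >> h.py <<'E'
def arc(deg,base=(.547,-.0513),yaw=np.radians(2.2),off=None):
    # bar centre for rest angle deg -> TCP (3 mm behind grasp)
    a=np.radians(deg)+np.arctan2(.001,.155);r=.155
    fx=-.052+r*np.cos(a);z=.030+r*np.sin(a)
    return np.array([base[0]+fx*np.cos(yaw),base[1]+fx*np.sin(yaw),z+.003])
E
python3 -c "
from h import *
y=np.radians(2.2)
plan(arc(0),[np.pi,0,y])"
```

```text
t 17.0 pos [651.7 -47.3  36.5] rpy [179.9   -0.33   2.19] gap 49.3 F [-0.7  0.3 -0.5]
shift now-axes (units of 5cm) [-0.036 -0.     0.05 ] | after-turn axes [-0.035 -0.     0.05 ] | turn [ 0.0005 -0.0018 -0.0001] dist mm 3.1
```

Call:
arm_command(
  increments=[
    [0,0,-0.16,0,-0.002,0],
    [-0.01,0,-0.16,0,0,0],
    [-0.02,0,-0.16,0,0,0],
    [-0.03,0,-0.16,0,0,0],
  ],
)

```text
time: 17.4
eef_pos: [0.6472, -0.0473, 0.069]
ee_rot: [3.141, 0.005, 0.038]
wrist_force: [-0.6, 0.0, -3.2]
finger_gap: 0.0495
```

```bash
cat >> h.py <<'E'
def arcnext(step,n=4,e=np.array([.0018,0,.0025]),yaw=np.radians(2.2),end=70):
    s=state();R=Ro.from_euler('xyz',s['ee_rot']);G=Ro.from_euler('xyz',[np.pi,0,yaw])
    P=s['eef_pos']-e-[0,0,.003]-np.array([.547-.052*np.cos(yaw),-.0513-.052*np.sin(yaw),.030])
    f=P[0]*np.cos(yaw)+P[1]*np.sin(yaw);l=-P[0]*np.sin(yaw)+P[1]*np.cos(yaw)
    a=np.degrees(np.arctan2(P[2],f))-.37
    print('t',round(s['time'],2),'ang',round(a,2),'rad err mm',round((np.hypot(f,P[2])-.155)*1000,2),'lat mm',round(l*1000,2),'rpy',np.round(np.degrees(s['ee_rot']),2),'F',np.round(s['wrist_force'],1),'gap',round(s['finger_gap']*1000,1),'q5',round(s['joint_positions'][4],2))
    prev=s['eef_pos']
    for i in range(1,n+1):
        t=arc(min(a+i*step,end))+e
        print(np.round(G.inv().apply(t-prev)/.05,3), '-> ang',round(min(a+i*step,end),1));prev=t
    print('turn',np.round((R.inv()*G).as_rotvec()/np.pi,4))
E
python3 -c "
from h import *
arcnext(3,5)"
```

```text
t 17.4 ang 12.18 rad err mm -0.84 lat mm 0.22 rpy [179.94   0.29   2.19] F [-0.6  0.  -3.2] gap 49.5 q5 1.06
[-0.023  0.004 -0.161] -> ang 15.2
[-0.048 -0.    -0.155] -> ang 18.2
[-0.056  0.    -0.152] -> ang 21.2
[-0.064  0.    -0.149] -> ang 24.2
[-0.071 -0.    -0.146] -> ang 27.2
turn [ 0.0003  0.0016 -0.0001]
```

Tracking is excellent; continue.

Call:
arm_command(
  increments=[
    [-0.02,0,-0.16,0,0.002,0],
    [-0.04,0,-0.155,0,0,0],
    [-0.05,0,-0.15,0,0.001,0],
    [-0.06,0,-0.15,0,0,0],
  ],
)

```text
time: 17.8
eef_pos: [0.6364, -0.0475, 0.1023]
ee_rot: [3.141, -0.002, 0.038]
wrist_force: [-2.0, -0.4, -3.4]
finger_gap: 0.0491
```

```bash
python3 -c "
from h import *
arcnext(3,5)"
```

```text
t 17.8 ang 25.2 rad err mm -0.2 lat mm 0.45 rpy [ 1.7996e+02 -1.2000e-01  2.2000e+00] F [-2.  -0.4 -3.4] gap 49.1 q5 1.1
[-0.07   0.009 -0.146] -> ang 28.2
[-0.081 -0.    -0.14 ] -> ang 31.2
[-0.089 -0.    -0.136] -> ang 34.2
[-0.096  0.    -0.131] -> ang 37.2
[-0.102 -0.    -0.126] -> ang 40.2
turn [ 0.0002 -0.0007 -0.    ]
```

Call:
arm_command(
  increments=[
    [-0.07,0.005,-0.145,0,0,0],
    [-0.08,0,-0.14,0,0,0],
    [-0.09,0,-0.135,0,0,0],
    [-0.095,0,-0.13,0,0,0],
  ],
)

```text
time: 18.2
eef_pos: [0.618, -0.0483, 0.1323]
ee_rot: [3.141, -0.002, 0.038]
wrist_force: [-1.0, -0.4, -3.8]
finger_gap: 0.0492
```

```bash
python3 -c "
from h import *
arcnext(3,5)"
```

```text
t 18.2 ang 38.24 rad err mm 0.19 lat mm 0.32 rpy [ 1.7997e+02 -1.3000e-01  2.2000e+00] F [-1.  -0.4 -3.8] gap 49.2 q5 1.14
[-0.108  0.006 -0.122] -> ang 41.2
[-0.111 -0.    -0.118] -> ang 44.2
[-0.117  0.    -0.113] -> ang 47.2
[-0.123 -0.    -0.106] -> ang 50.2
[-0.128  0.    -0.1  ] -> ang 53.2
turn [ 0.0002 -0.0007 -0.    ]
```

Call:
arm_command(
  increments=[
    [-0.105,0.005,-0.12,0,0,0],
    [-0.11,0,-0.115,0,0,0],
    [-0.115,0,-0.11,0,0,0],
    [-0.12,0,-0.105,0,0,0],
  ],
)

```text
time: 18.6
eef_pos: [0.594, -0.0495, 0.1571]
ee_rot: [3.141, -0.004, 0.038]
wrist_force: [0.1, -0.9, -4.2]
finger_gap: 0.049
```

```bash
python3 -c "
from h import *
arcnext(3,5)"
```

```text
t 18.6 ang 50.99 rad err mm 0.63 lat mm 0.05 rpy [179.96  -0.21   2.2 ] F [ 0.1 -0.9 -4.2] gap 49.0 q5 1.17
[-0.137  0.001 -0.088] -> ang 54.0
[-0.134  0.    -0.091] -> ang 57.0
[-0.139  0.    -0.084] -> ang 60.0
[-0.143  0.    -0.077] -> ang 63.0
[-0.147 -0.    -0.069] -> ang 66.0
turn [ 0.0002 -0.0012 -0.    ]
```

Call:
arm_command(
  increments=[
    [-0.135,0,-0.085,0,-0.001,0],
    [-0.135,0,-0.085,0,0,0],
    [-0.14,0,-0.08,0,0,0],
    [-0.14,0,-0.075,0,0,0],
  ],
)

```text
time: 19.0
eef_pos: [0.5653, -0.0509, 0.1756]
ee_rot: [3.14, -0.004, 0.038]
wrist_force: [-0.4, -0.6, -3.9]
finger_gap: 0.0494
```

```bash
python3 -c "
from h import *
arcnext(3,5)"
```

```text
t 19.0 ang 63.58 rad err mm 0.98 lat mm -0.26 rpy [179.9   -0.22   2.18] F [-0.4 -0.6 -3.9] gap 49.4 q5 1.18
[-0.156 -0.005 -0.05 ] -> ang 66.6
[-0.151 -0.    -0.06 ] -> ang 69.6
[-0.021 -0.    -0.008] -> ang 70
[0. 0. 0.] -> ang 70
[0. 0. 0.] -> ang 70
turn [ 0.0005 -0.0012 -0.0001]
```

Call:
arm_command(
  increments=[
    [-0.15,0,-0.05,0,-0.001,0],
    [-0.12,0,-0.045,0,0,0],
    [0,0,0,0,0,0],
    [0,0,0,0,0,0],
  ],
)

```text
time: 19.4
eef_pos: [0.5503, -0.0517, 0.1822]
ee_rot: [3.139, -0.003, 0.038]
wrist_force: [1.6, -0.7, -3.2]
finger_gap: 0.0498
```

```bash
python3 - <<'E'
from h import *
arcnext(1,2)
for n in ['side','top']:
  p=capture(n);x,yy=dict(side=(220,190),top=(270,200))[n];f=p['frame'][yy:yy+150,x:x+170,::-1];cv2.imwrite(f'pics/h_{n}.png',cv2.resize(f,None,fx=4,fy=4))
E
```

```text
t 19.4 ang 69.59 rad err mm 1.2 lat mm -0.46 rpy [ 1.7986e+02 -1.7000e-01  2.1600e+00] F [ 1.6 -0.7 -3.2] gap 49.8 q5 1.19
[-0.029 -0.009  0.015] -> ang 70
[0. 0. 0.] -> ang 70
turn [ 0.0008 -0.0009 -0.0002]
```

View pics/h_side.png

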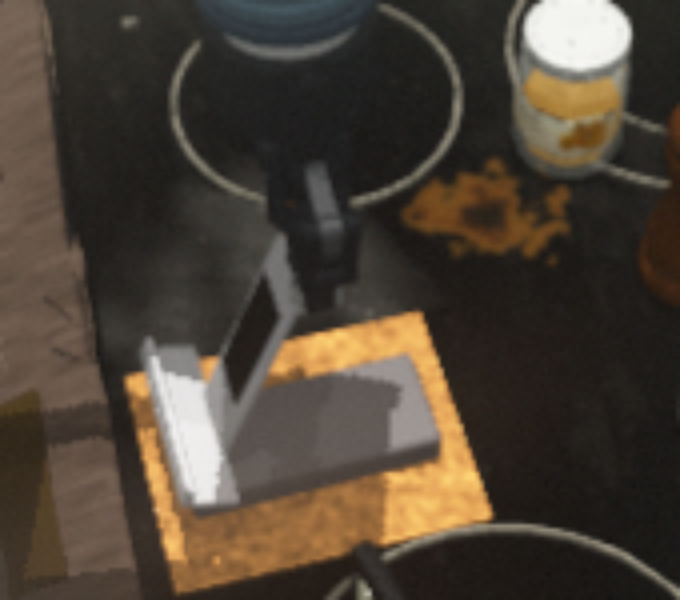

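Call:
arm_command(
  increments=[
    [-0.025,-0.005,0,0,0,0],
    [0,0,0,0,0,0],
  ],
)

```text
time: 19.7
eef_pos: [0.5498, -0.0517, 0.1824]
ee_rot: [3.139, -0.004, 0.038]
wrist_force: [-1.4, 0.1, 0.5]
finger_gap: 0.0496
```

Call:
arm_command(
  increments=[
    [0,0,0,0,0,0],
    [0,0,0,0,0,0],
    [0,0,0,0,0,0],
    [0,0,0,0,0,0],
  ],
  fingers=0,
)

```text
time: 20.1
eef_pos: [0.5498, -0.0514, 0.1824]
ee_rot: [3.139, -0.003, 0.038]
wrist_force: [-0.2, 0.2, 1.2]
finger_gap: 0.0856
```

Call:
arm_command(
  increments=[
    [0,0,-0.3,0,0,0],
    [0,0,-0.5,0,0,0],
    [0,0,-0.6,0,0,0],
    [0,0,-0.6,0,0,0],
    [-0.3,0.5,-0.4,0,0,0],
    [-0.4,0.7,0,0,0,0],
    [-0.4,0.7,0,0,0,0],
    [-0.3,0.7,0,0,0,0],
  ],
)

```text
time: 20.9
eef_pos: [0.4842, -0.1829, 0.3074]
ee_rot: [3.14, -0.003, 0.048]
wrist_force: [-0.4, -1.1, -0.0]
finger_gap: 0.0853
```

```bash
python3 - <<'E'
from h import *
import pickle
ps={n:capture(n) for n in ['side','top']};pickle.dump(ps,open('p3.pkl','wb'))
s=state();print(s['time'],s['eef_pos'])
y=np.radians(2.2)
for n,(x,yy,w,h) in dict(side=(220,190,160,150),top=(290,200,100,130)).items():
    p=ps[n];im=cv2.resize(p['frame'][yy:yy+h,x:x+w,::-1],None,fx=4.5,fy=4.5,interpolation=cv2.INTER_CUBIC)
    o=np.array([x-.5,yy-.5])
    wire(im,p,M,[.546,-.0515,y],4.5,o,0,(255,0,0))
    wire(im,p,B[:1],[.547,-.0513,y],4.5,o,.003)
    for a in (65,70,75):
        t=np.radians(a); 
        L=[]
        for yy2 in (-.026,.026):
            L.append(T([[-.052+.155*np.cos(t+.0065),yy2,.027+.155*np.sin(t+.0065)]],[.547,-.0513,y],.003)[0])
        P=((proj(p,np.array(L))-o)*4.5).astype(int);cv2.line(im,tuple(map(int,P[0])),tuple(map(int,P[1])),(0,255,0) if a==70 else (255,0,255),1)
    cv2.imwrite(f'pics/i_{n}.png',im)
E
```

```text
21.0 [ 0.48365638 -0.18587399  0.30692956]
```

View pics/i_side.png

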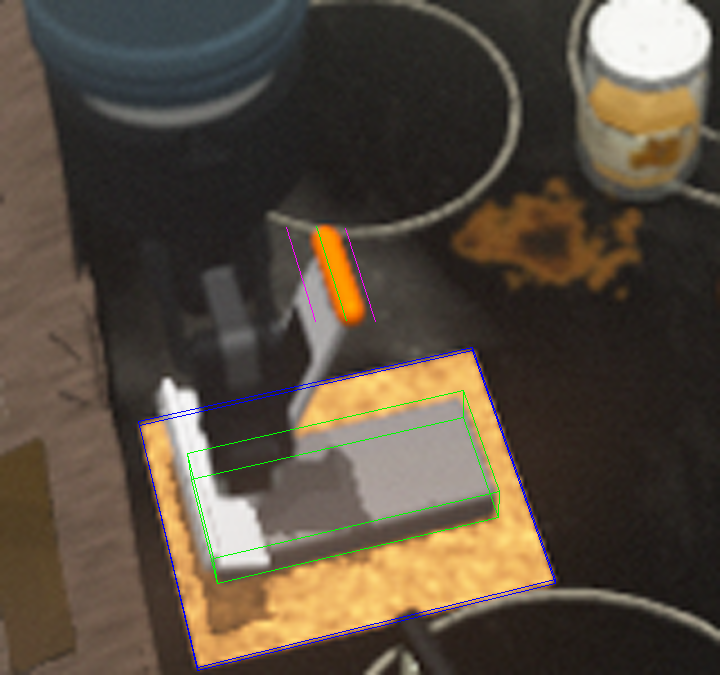

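View pics/i_top.png

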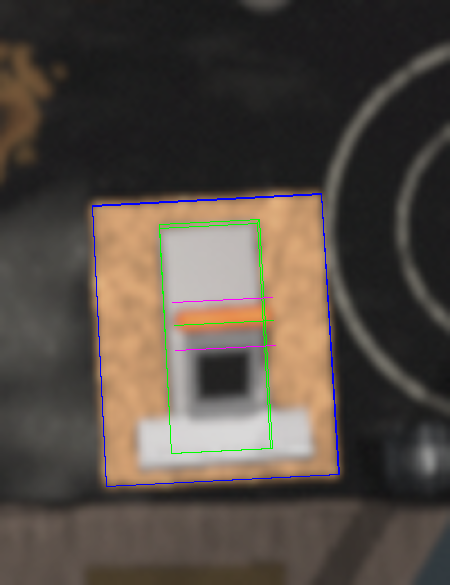

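```bash
python3 - <<'E'
from h import *
import pickle
from scipy.optimize import least_squares
ps=pickle.load(open('p0.pkl','rb'))
def z(n,u,v):
    o=dict(side=(270,310),top=(380,220))[n];return np.array([o[0]+(u+.5)/4-.5,o[1]+(v+.5)/4-.5])
F=[('top',(0,-.07,.207),z('top',387,150)),('top',(0,.07,.207),z('top',104,228)),
('side',(0,.07,.207),z('side',167,70)),('side',(0,-.07,.207),z('side',328,348)),('side',(-.005,-.07,.012),z('side',292,520))]
f=lambda q:np.concatenate([proj(ps[n],T(X,q))[0]-u for n,X,u in F])
r=least_squares(f,[.56,-.3,.26]);print(r.x*[1000,1000,57.3]);print(np.round(f(r.x).reshape(-1,2),1))
BT=[((-.005,-.07,.012),(.005,.07,.207))];BR=[((-.035,-.06,0),(.035,.06,.012))]
for n,(x,yy,w,h) in dict(side=(270,310,110,140),top=(380,220,110,90)).items():
    p=ps[n];im=cv2.resize(p['frame'][yy:yy+h,x:x+w,::-1],None,fx=5,fy=5,interpolation=cv2.INTER_CUBIC)
    o=np.array([x-.5,yy-.5]);wire(im,p,BT,r.x,5,o);wire(im,p,BR,r.x,5,o,0,(255,0,0));cv2.imwrite(f'pics/j_{n}.png',im)
E
```

```text
[ 554.86291465 -294.12200015   13.66526173]
[[ 0.2  1. ]
 [11.4 -3.1]
 [-2.6 -6. ]
 [-0.6 -2.2]
 [ 0.1 -0.4]]
```

View pics/j_side.png

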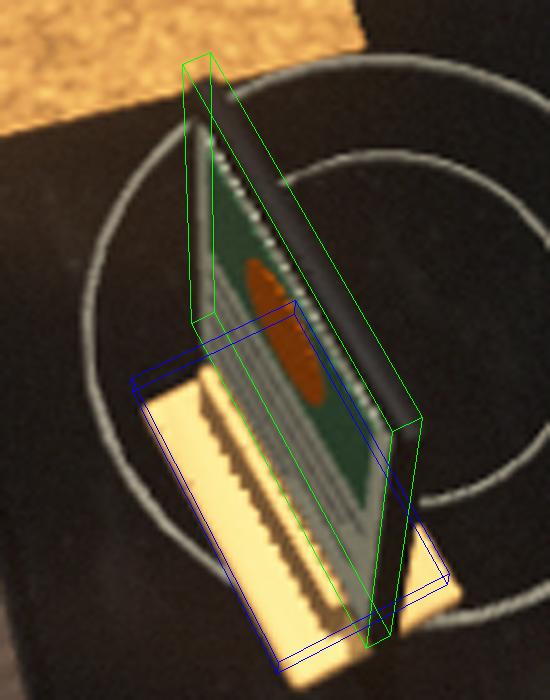

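View pics/j_top.png

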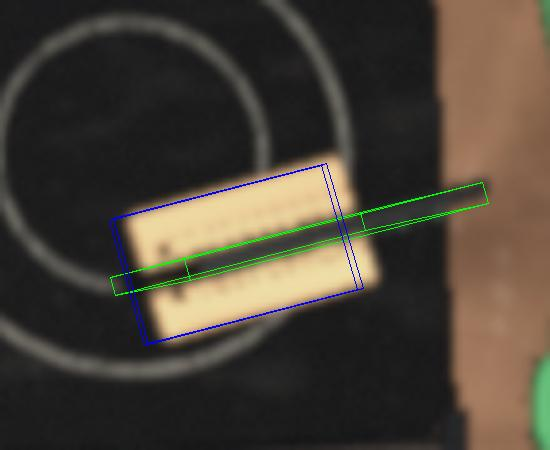

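```bash
python3 - <<'E'
from h import *
import pickle
from scipy.optimize import least_squares
ps=pickle.load(open('p0.pkl','rb'))
def z(n,u,v,k=5):
    o=dict(side=(270,310),top=(380,220))[n];return np.array([o[0]+(u+.5)/k-.5,o[1]+(v+.5)/k-.5])
F=[('top',(.035,-.06,.012),z('top',344,155)),('top',(-.035,-.06,.012),z('top',378,278)),('top',(.035,.06,.012),z('top',127,213)),('top',(-.035,.06,.012),z('top',163,345)),
('side',(-.035,-.06,.012),z('side',290,682)),('side',(-.035,.06,.012),z('side',143,405)),('side',(.035,-.06,.012),z('side',463,590))]
def fit(F,q0):
    f=lambda q:np.concatenate([proj(ps[n],T(X,q))[0]-u for n,X,u in F])
    r=least_squares(f,q0);print(r.x*[1000,1000,57.3]);print(np.round(f(r.x).reshape(-1,2),1).tolist());return r.x
qr=fit(F,[.56,-.3,.26])
F=[('top',(.005,-.07,.207),z('top',482,182)),('top',(-.005,-.07,.207),z('top',487,203)),
('side',(-.005,-.07,.207),z('side',390,434)),('side',(.005,-.07,.207),z('side',420,421)),('side',(.005,.07,.207),z('side',209,77)),('side',(-.005,-.07,.012),z('side',367,648))]
qt=fit(F,[.56,-.3,.26])
BT=[((-.005,-.07,.012),(.005,.07,.207))];BR=[((-.035,-.06,0),(.035,.06,.012))]
for n,(x,yy,w,h) in dict(side=(270,310,110,140),top=(380,220,110,90)).items():
    p=ps[n];im=cv2.resize(p['frame'][yy:yy+h,x:x+w,::-1],None,fx=5,fy=5,interpolation=cv2.INTER_CUBIC)
    o=np.array([x-.5,yy-.5]);wire(im,p,BT,qt,5,o);wire(im,p,BR,qr,5,o,0,(255,0,0));cv2.imwrite(f'pics/j_{n}.png',im)
E
```

```text
[ 557.31969043 -302.62625974   14.6228933 ]
[[-0.7, 0.4], [0.2, 0.7], [0.2, 0.5], [0.5, -0.8], [0.7, 0.4], [-0.5, -1.0], [0.2, 0.2]]
[ 553.21965629 -296.19395749   14.92658446]
[[0.6, 0.0], [1.0, 0.1], [0.7, 0.6], [0.5, 0.1], [-1.4, -3.5], [-0.1, 1.1]]
```

View pics/j_side.png

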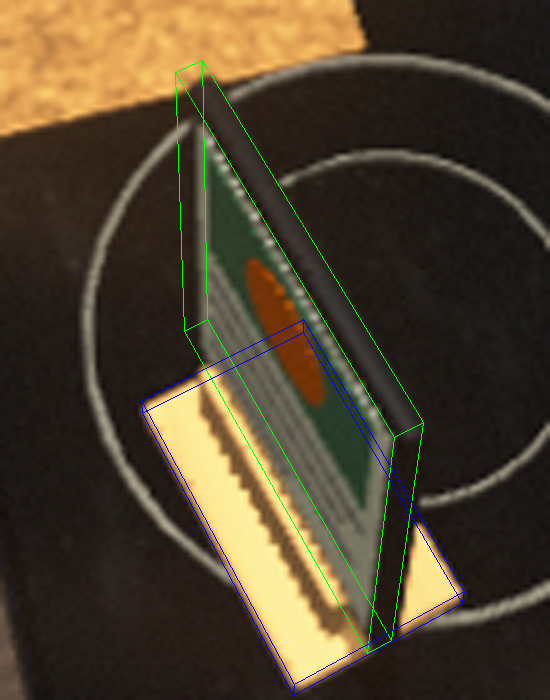

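View pics/j_top.png

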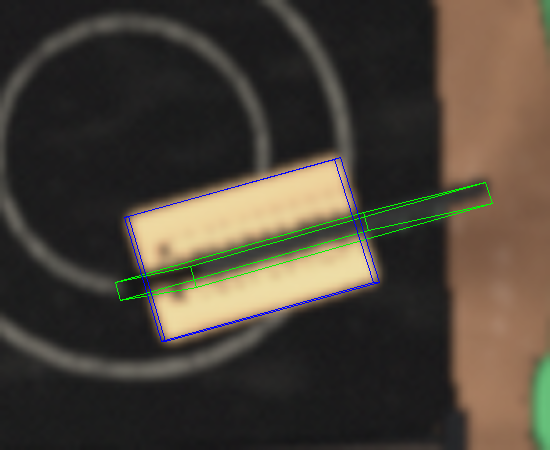

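```bash
python3 -c "
from h import *
plan([.5565,-.2985,.29],[np.pi,0,np.radians(104.7)])"
```

```text
t 21.0 pos [ 483.7 -185.9  306.9] rpy [ 1.7981e+02 -9.0000e-02  2.4300e+00] gap 85.5 F [ 0.3  0.2 -0.3]
shift now-axes (units of 5cm) [1.359 2.311 0.348] | after-turn axes [-2.548  0.838  0.339] | turn [ 0.0012  0.0006 -0.5682] dist mm 135.2
```

Turn in place first (−0.047 per row), 12 rows, then shift.

Call:
arm_command(
  increments=[
    [0,0,0,0,0,-0.047],
    [0,0,0,0,0,-0.047],
    [0,0,0,0,0,-0.047],
    [0,0,0,0,0,-0.047],
    [0,0,0,0,0,-0.047],
    [0,0,0,0,0,-0.047],
    [0,0,0,0,0,-0.047],
    [0,0,0,0,0,-0.047],
  ],
)

```text
time: 21.8
eef_pos: [0.4847, -0.1819, 0.3065]
ee_rot: [3.14, -0.002, 1.244]
wrist_force: [-0.6, 0.2, -0.6]
finger_gap: 0.0854
```

Call:
arm_command(
  increments=[
    [0,0,0,0,0,-0.047],
    [0,0,0,0,0,-0.047],
    [0,0,0,0,0,-0.047],
    [0,0,0,0,0,-0.04],
    [0,0,0,0,0,0],
  ],
)

```text
time: 22.3
eef_pos: [0.486, -0.1775, 0.306]
ee_rot: [3.139, -0.003, 1.828]
wrist_force: [-0.1, -0.1, 0.4]
finger_gap: 0.0856
```

```bash
python3 -c "
from h import *
plan([.5565,-.2985,.28],[np.pi,0,np.radians(104.7)])"
```

```text
t 22.3 pos [ 486.  -177.5  306. ] rpy [179.85  -0.2  104.73] gap 85.6 F [-0.1 -0.1  0.4]
shift now-axes (units of 5cm) [-2.701  0.746  0.513] | after-turn axes [-2.699  0.749  0.521] | turn [ 0.0008 -0.0011  0.0002] dist mm 142.4
```

Call:
arm_command(
  increments=[
    [-0.5,0.15,0,0.001,-0.001,0],
    [-0.6,0.16,0.1,0,0,0],
    [-0.6,0.16,0.15,0,0,0],
    [-0.6,0.16,0.15,0,0,0],
    [-0.4,0.1,0.1,0,0,0],
    [0,0,0,0,0,0],
  ],
)

```text
time: 22.9
eef_pos: [0.5591, -0.2987, 0.2802]
ee_rot: [3.14, -0.001, 1.81]
wrist_force: [0.8, 0.1, -0.0]
finger_gap: 0.0851
```

```bash
python3 - <<'E'
from h import *
plan([.5565,-.2985,.195],[np.pi,0,np.radians(104.7)])
s=state()
for n,(x,yy,w,h) in dict(side=(260,280,130,160),top=(380,200,120,110)).items():
    p=capture(n);im=cv2.resize(p['frame'][yy:yy+h,x:x+w,::-1],None,fx=4.5,fy=4.5,interpolation=cv2.INTER_CUBIC)
    o=np.array([x-.5,yy-.5]);wire(im,p,[((-.005,-.07,.012),(.005,.07,.207))],[.5564,-.2988,np.radians(14.7)],4.5,o)
    wire(im,p,[((-.011,-.0525,-.009),(.011,-.0425,.02)),((-.011,.0425,-.009),(.011,.0525,.02))],[*s['eef_pos'][:2],s['ee_rot'][2]],4.5,o,s['eef_pos'][2],(255,0,255))
    cv2.imwrite(f'pics/k_{n}.png',im)
E
```

```text
t 22.9 pos [ 559.1 -298.7  280.2] rpy [ 1.7992e+02 -8.0000e-02  1.0369e+02] gap 85.1 F [ 0.8  0.1 -0. ]
shift now-axes (units of 5cm) [ 0.013 -0.053  1.703] | after-turn axes [ 0.016 -0.05   1.703] | turn [ 0.0005 -0.0004 -0.0056] dist mm 85.2
```

View pics/k_side.png

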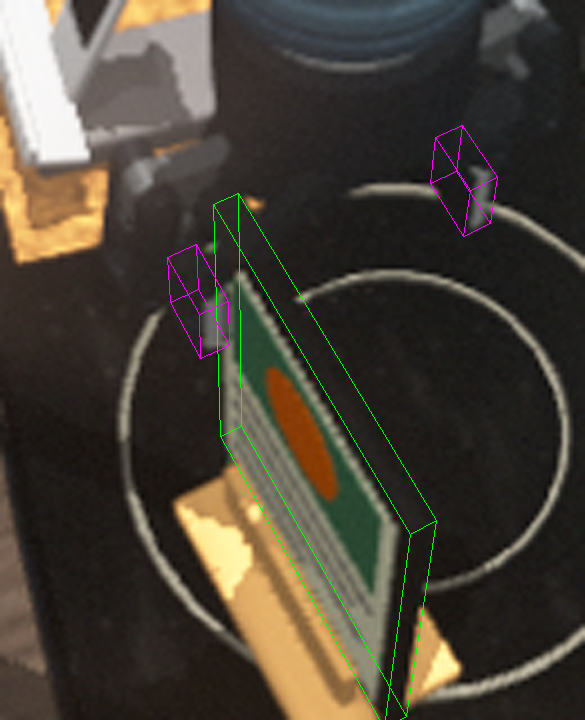

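View pics/k_top.png

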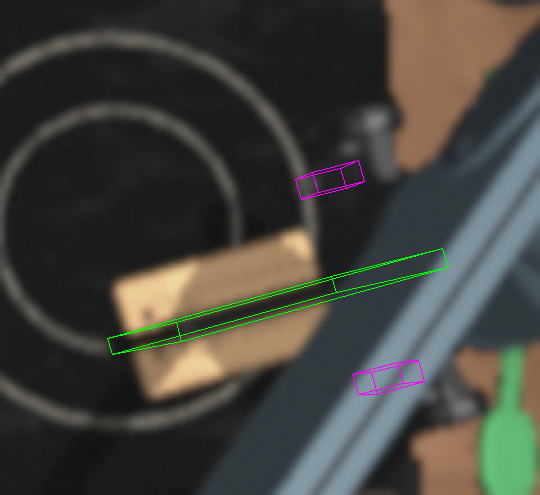

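Call:
arm_command(
  increments=[
    [0.015,-0.05,0.2,0,0,-0.0056],
    [0,0,0.4,0,0,0],
    [0,0,0.4,0,0,0],
    [0,0,0.35,0,0,0],
    [0,0,0.15,0,0,0],
    [0,0,0,0,0,0],
  ],
)

```text
time: 23.6
eef_pos: [0.554, -0.2891, 0.2059]
ee_rot: [3.137, -0.001, 1.834]
wrist_force: [-0.2, -0.5, -0.1]
finger_gap: 0.085
```

```bash
python3 -c "
from h import *
plan([.5565,-.2985,.195],[np.pi,0,np.radians(104.7)])"
```

```text
t 23.6 pos [ 554.  -289.1  205.9] rpy [ 1.7976e+02 -3.0000e-02  1.0509e+02] gap 85.0 F [-0.2 -0.5 -0.1]
shift now-axes (units of 5cm) [-0.195 -0.001  0.219] | after-turn axes [-0.195  0.001  0.219] | turn [ 0.0013 -0.0002  0.0022] dist mm 14.7
```

Call:
arm_command(
  increments=[
    [-0.195,0,0.12,0.0013,0,0.002],
    [-0.02,0,0.09,0,0,0],
    [0,0,0,0,0,0],
  ],
)

```text
time: 23.9
eef_pos: [0.5577, -0.3001, 0.1971]
ee_rot: [3.14, 0.002, 1.828]
wrist_force: [0.4, 0.5, -0.3]
finger_gap: 0.0858
```

```bash
python3 -c "
from h import *
plan([.5565,-.2985,.195],[np.pi,0,np.radians(104.7)])"
```

```text
t 23.9 pos [ 557.7 -300.1  197.1] rpy [1.7989e+02 1.4000e-01 1.0475e+02] gap 85.8 F [ 0.4  0.5 -0.3]
shift now-axes (units of 5cm) [ 0.037 -0.014  0.041] | after-turn axes [ 0.037 -0.014  0.042] | turn [0.0006 0.0008 0.0003] dist mm 2.9
```

Call:
arm_command(
  increments=[
    [0.037,-0.01,0.03,0,0,0],
    [0,0,0,0,0,0],
    [0,0,0,0,0,0],
    [0,0,0,0,0,0],
    [0,0,0,0,0,0],
    [0,0,0,0,0,0],
    [0,0,0,0,0,0],
  ],
  fingers=1,
  force=40,
)

```text
time: 24.6
eef_pos: [0.5572, -0.299, 0.1969]
ee_rot: [3.138, 0.004, 1.828]
wrist_force: [0.9, 0.2, -1.2]
finger_gap: 0.0095
```

Call:
arm_command(
  increments=[
    [0,0,0,0,0,0],
    [0,0,0,0,0,0],
    [0,0,0,0,0,0],
  ],
)

```text
time: 24.9
eef_pos: [0.5572, -0.299, 0.1969]
ee_rot: [3.138, 0.004, 1.828]
wrist_force: [0.4, -0.1, 0.1]
finger_gap: 0.0094
```

```bash
python3 -c "
from h import *
plan([.5565,-.2985,.195],[np.pi,0,np.radians(104.7)])
p=capture('side');f=p['frame'][270:450,250:400,::-1];cv2.imwrite(f'pics/l_side.png',cv2.resize(f,None,fx=4,fy=4))"
```

```text
t 24.9 pos [ 557.2 -299.   196.9] rpy [179.8    0.25 104.72] gap 9.4 F [ 0.4 -0.1  0.1]
shift now-axes (units of 5cm) [ 0.013 -0.011  0.037] | after-turn axes [ 0.013 -0.011  0.038] | turn [0.0011 0.0014 0.0001] dist mm 2.1
```

View pics/l_side.png

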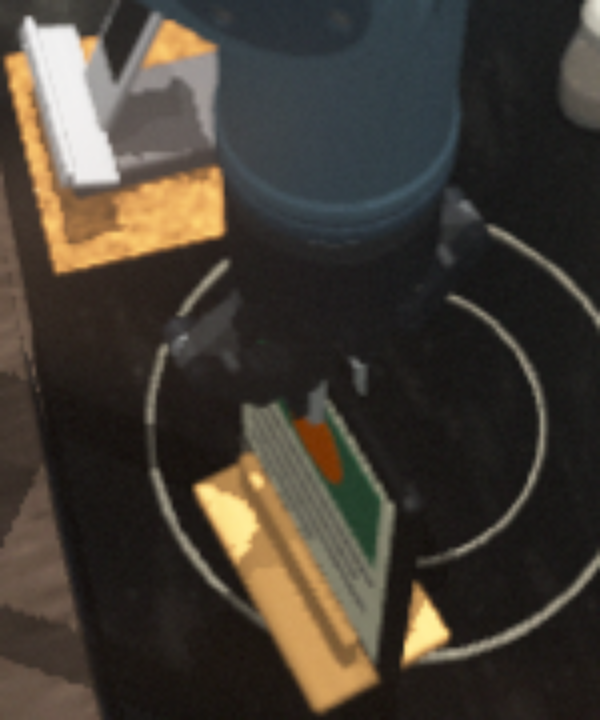

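Call:
arm_command(
  increments=[
    [0,0,-0.2,0,0,0],
    [0,0,-0.4,0,0,0],
    [0,0,-0.4,0,0,0],
    [0,0,-0.4,0,0,0],
    [0,0,-0.5,0,0,0],
    [0,0,-0.5,0,0,0],
    [0,0,-0.4,0,0,0],
    [0,0,0,0,0,0],
  ],
)

```text
time: 25.75
eef_pos: [0.5555, -0.2973, 0.3434]
ee_rot: [3.141, -0.0, 1.828]
wrist_force: [1.1, -0.3, -1.8]
finger_gap: 0.01
```

```bash
cat >> h.py <<'E'
YAW=np.radians(2.2)
def place(u,n,tilt=19.5,th=69.3,along=.1849,dy=0.,base=(.547,-.0513)):
    """tablet foot centre at (u,n) mm of the rest frame (u along rest from hinge, n out of front, from the hinge axis); returns TCP pose"""
    t=np.radians(th);ud=np.array([np.cos(t),np.sin(t)]);nd=np.array([-np.sin(t),np.cos(t)])
    f=np.array([-.052,.030])+(u*ud+n*nd)/1000
    a=np.radians(tilt);f=f+along*np.array([np.sin(a),np.cos(a)])
    pos=T([[f[0],dy,f[1]]],[*base,YAW])[0]
    R=Ro.from_euler('zy',[0,0])
    R=Ro.from_euler('z',YAW)*Ro.from_euler('y',a)*Ro.from_euler('z',np.pi/2)*Ro.from_euler('x',np.pi)
    return pos,R.as_euler('xyz')
E
python3 - <<'E'
from h import *
import pickle
ps=pickle.load(open('p3.pkl','rb'));us=[]
for n,p in ps.items():
    hsv=cv2.cvtColor(p['frame'],cv2.COLOR_RGB2HSV);m=cv2.inRange(hsv,(4,150,110),(20,255,255));m2=np.zeros_like(m)
    x,y,w,h=dict(side=(280,235,30,35),top=(325,260,30,20))[n];m2[y:y+h,x:x+w]=m[y:y+h,x:x+w]
    v,u=np.nonzero(m2);us.append(np.array([u.mean(),v.mean()]));print(n,len(u),us[-1])
X=tri(ps.values(),us);d=X-[.547-.052*np.cos(YAW),-.0513-.052*np.sin(YAW),.030]
f=d[0]*np.cos(YAW)+d[1]*np.sin(YAW);print(X,'r',np.hypot(f,d[2]),'ang',np.degrees(np.arctan2(d[2],f))-.37,[np.linalg.norm(proj(p,X)[0]-u) for p,u in zip(ps.values(),us)])
plan(*place(90,20))
s=state();print(s['joint_positions'])
for n in ['side','top']:
  p=capture(n);x,yy=dict(side=(240,230),top=(370,180))[n];f=p['frame'][yy:yy+170,x:x+160,::-1];cv2.imwrite(f'pics/m_{n}.png',cv2.resize(f,None,fx=4,fy=4))
E
```

```text
side 145 [294.67586207 250.70344828]
top 62 [339.91935484 270.32258065]
[ 0.54965553 -0.05286973  0.17541984] r 0.15532984521209892 ang 69.0529315453895 [np.float64(0.08813826514653714), np.float64(0.07110321076522959)]
t 25.75 pos [ 555.5 -297.3  343.4] rpy [179.96  -0.   104.74] gap 10.0 F [ 1.1 -0.3 -1.8]
shift now-axes (units of 5cm) [4.702 1.533 0.958] | after-turn axes [4.923 0.768 0.742] | turn [0.1081 0.0118 0.069 ] dist mm 251.9
[-6.68528203e-01  3.67986610e-01  1.16663432e+00  5.65819016e-04
  1.60662467e+00 -9.25762160e-01]
```

View pics/m_side.png

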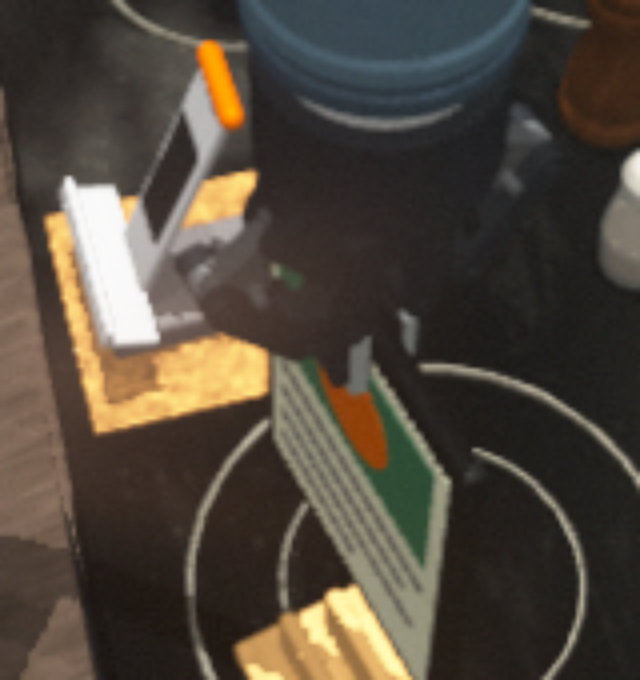

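```bash
python3 - <<'E'
from h import *
s=state()
p=capture('side');x,yy,w,h=240,230,160,190
im=cv2.resize(p['frame'][yy:yy+h,x:x+w,::-1],None,fx=4,fy=4,interpolation=cv2.INTER_CUBIC)
wire(im,p,[((-.005,-.07,-.1849),(.005,.07,.0101))],[*s['eef_pos'][:2],s['ee_rot'][2]-np.pi/2],4,np.array([x-.5,yy-.5]),s['eef_pos'][2])
cv2.imwrite('pics/n.png',im)
plan(*place(195,20,th=69.1))
E
```

```text
t 25.9 pos [ 554.3 -296.4  338.5] rpy [-179.77   -0.36  104.73] gap 9.1 F [ 0.2  1.1 -2.4]
shift now-axes (units of 5cm) [ 4.522  2.285 -1.083] | after-turn axes [ 4.905  0.815 -1.458] | turn [0.1064 0.01   0.0693] dist mm 259.1
```

View pics/n.png

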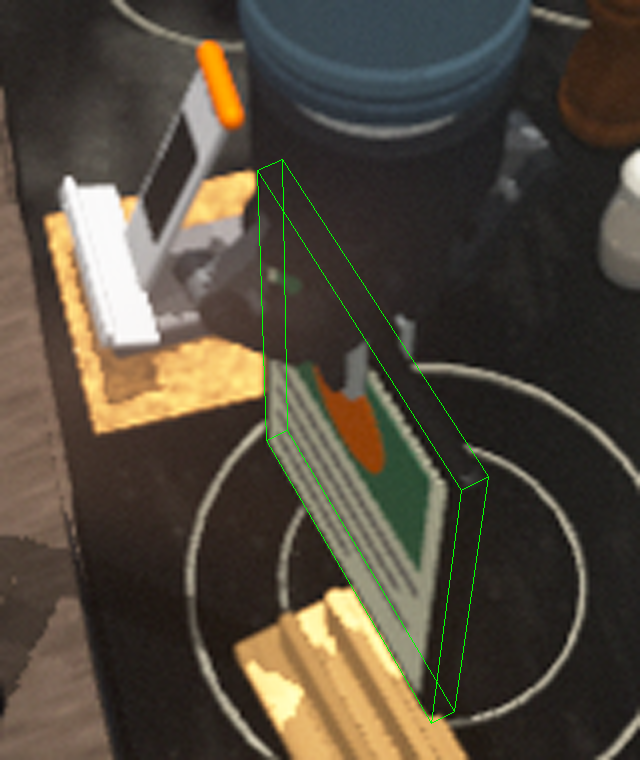

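Call:
arm_command(
  increments=[
    [0,0,-0.4,0.027,0.0025,0.0173],
    [0,0,-0.4,0.027,0.0025,0.0173],
    [0,0,-0.4,0.027,0.0025,0.0173],
    [0,0,-0.3,0.027,0.0025,0.0173],
    [0,0,0,0,0,0],
  ],
)

```text
time: 26.4
eef_pos: [0.5605, -0.2944, 0.4029]
ee_rot: [-2.766, -0.01, 1.598]
wrist_force: [0.9, 0.5, -2.8]
finger_gap: 0.0093
```

```bash
python3 - <<'E'
from h import *
plan(*place(195,22,th=69.1,dy=-.002))
print(state()['joint_positions'])
E
```

```text
t 26.4 pos [ 560.5 -294.4  402.9] rpy [-158.48   -0.58   91.57] gap 9.3 F [ 0.9  0.5 -2.8]
shift now-axes (units of 5cm) [ 4.838  1.047 -0.175] | after-turn axes [ 4.828  1.086 -0.202] | turn [-0.0112 -0.0042 -0.0021] dist mm 247.6
[-0.55662442  0.61428044  0.69126691 -0.23388754  2.14620434 -0.68296841]
```

Call:
arm_command(
  increments=[
    [0.3,0.1,-0.05,-0.011,-0.004,-0.002],
    [0.5,0.12,-0.05,0,0,0],
    [0.6,0.12,-0.03,0,0,0],
    [0.6,0.12,-0.03,0,0,0],
    [0.6,0.12,-0.03,0,0,0],
    [0.6,0.12,0,0,0,0],
    [0.6,0.12,0,0,0,0],
    [0.4,0.1,0,0,0,0],
  ],
)

```text
time: 27.2
eef_pos: [0.5974, -0.0796, 0.3808]
ee_rot: [-2.799, -0.014, 1.611]
wrist_force: [-0.1, 0.1, -2.1]
finger_gap: 0.0094
```

```bash
python3 - <<'E'
from h import *
plan(*place(195,22,th=69.1,dy=-.002))
print(state()['joint_positions'])
E
```

```text
t 27.2 pos [597.4 -79.6 380.8] rpy [-160.34   -0.82   92.29] gap 9.4 F [-0.1  0.1 -2.1]
shift now-axes (units of 5cm) [ 0.568  0.091 -0.31 ] | after-turn axes [ 0.565  0.088 -0.317] | turn [-0.0009 -0.0041  0.002 ] dist mm 32.7
[-0.2676487   0.54084595  0.85742129 -0.10180937  2.07314256 -0.34427523]
```

Call:
arm_command(
  increments=[
    [0.35,0.05,-0.15,-0.001,-0.004,0.002],
    [0.2,0.04,-0.05,0,0,0],
    [0,0,0,0,0,0],
    [0,0,0,0,0,0],
  ],
)

```text
time: 27.6
eef_pos: [0.6025, -0.0484, 0.3842]
ee_rot: [-2.8, -0.005, 1.615]
wrist_force: [-0.7, -0.1, -1.0]
finger_gap: 0.0091
```

```bash
python3 - <<'E'
from h import *
plan(*place(150,22,th=69.1,dy=-.002))
for n in ['side','top']:
  p=capture(n);x,yy=dict(side=(200,130),top=(250,180))[n];f=p['frame'][yy:yy+190,x:x+190,::-1];cv2.imwrite(f'pics/o_{n}.png',cv2.resize(f,None,fx=3.1,fy=3.1))
E
```

```text
t 27.6 pos [602.5 -48.4 384.2] rpy [-160.42   -0.31   92.54] gap 9.1 F [-0.7 -0.1 -1. ]
shift now-axes (units of 5cm) [-0.058 -0.029  0.688] | after-turn axes [-0.056 -0.029  0.688] | turn [-0.0004 -0.001   0.0023] dist mm 34.6
```

View pics/o_side.png

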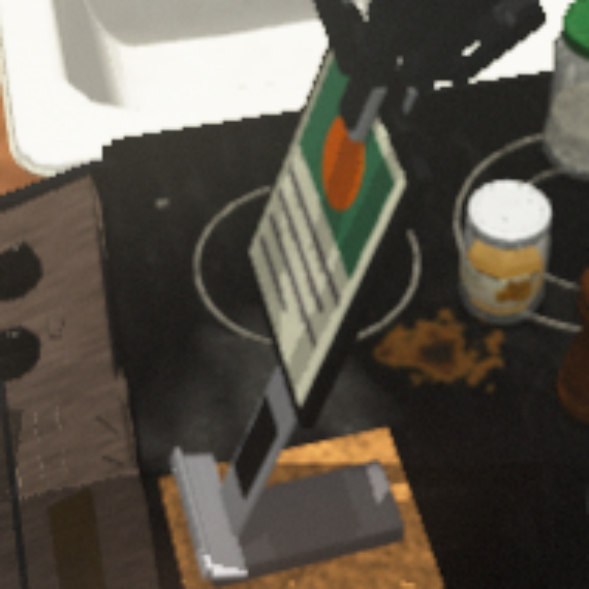

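Call:
arm_command(
  increments=[
    [-0.05,-0.03,0.2,0,-0.001,0.002],
    [0,0,0.2,0,0,0],
    [0,0,0.2,0,0,0],
    [0,0,0,0,0,0],
  ],
)

```text
time: 28.1
eef_pos: [0.5906, -0.0566, 0.3548]
ee_rot: [-2.8, 0.0, 1.603]
wrist_force: [0.6, 0.2, -1.6]
finger_gap: 0.0093
```

```bash
cat >> h.py <<'E'
def where(th=69.1,along=.1849,dyt=.0015,base=(.547,-.0513)):
    s=state();R=Ro.from_euler('xyz',s['ee_rot']);foot=s['eef_pos']+R.apply([dyt,0,along])
    d=foot-np.array([base[0],base[1],0]);c,sn=np.cos(YAW),np.sin(YAW)
    fx=c*d[0]+sn*d[1];fy=-sn*d[0]+c*d[1]
    t=np.radians(th);v=np.array([fx+.052,d[2]-.030])*1000
    zt=-R.apply([0,0,1])
    print('foot u %.1f n %.1f y %.1f'%(v@[np.cos(t),np.sin(t)],v@[-np.sin(t),np.cos(t)],fy*1000),'tilt %.2f'%np.degrees(np.arctan2(zt[0]*c+zt[1]*sn,zt[2])),'F',np.round(s['wrist_force'],1),'M',np.round(s['torque'],2),'t',round(s['time'],2))
def wireT(n,out,box):
    s=state();p=capture(n);x,y,w,h,k=box
    im=cv2.resize(p['frame'][y:y+h,x:x+w,::-1],None,fx=k,fy=k,interpolation=cv2.INTER_CUBIC)
    R=Ro.from_euler('xyz',s['ee_rot']);o=np.array([x-.5,y-.5])
    C=np.array([[a,b,c] for a in(-.07+.0015,.07+.0015) for b in (-.005,.005) for c in (.1849,-.0101)])
    P=((proj(p,R.apply(C)+s['eef_pos'])-o)*k).astype(int)
    for i in range(8):
        for j in (1,2,4):
            if not i&j: cv2.line(im,tuple(map(int,P[i])),tuple(map(int,P[i|j])),(0,255,0),1)
    cv2.imwrite(out,im)
E
python3 - <<'E'
from h import *
plan(*place(100,22,th=69.1,dy=-.002));where()
wireT('side','pics/q.png',(220,130,150,200,3.5))
E
```

```text
t 28.1 pos [590.6 -56.6 354.8] rpy [-1.6044e+02  2.0000e-02  9.1860e+01] gap 9.3 F [ 0.6  0.2 -1.6]
shift now-axes (units of 5cm) [ 0.097 -0.02   1.052] | after-turn axes [ 0.099 -0.02   1.052] | turn [-0.0003 -0.0005 -0.0018] dist mm 52.8
foot u 152.6 n 22.5 y -5.1 tilt 19.56 F [ 0.6  0.2 -1.6] M [ 0.01 -0.32  0.04] t 28.1
```

View pics/q.png

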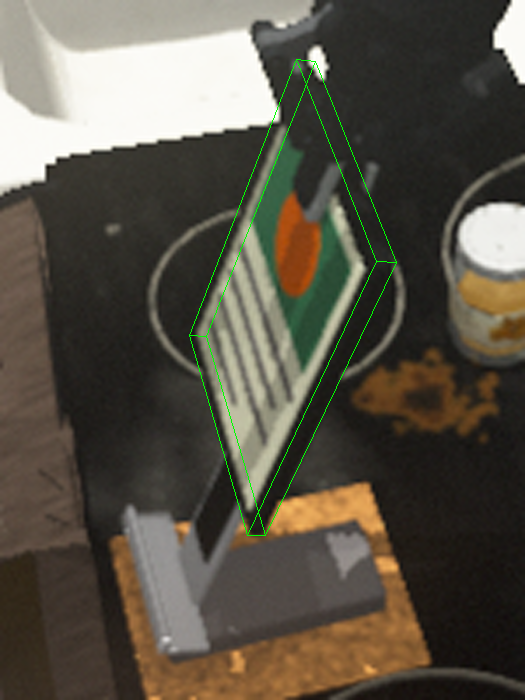

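Call:
arm_command(
  increments=[
    [0.1,-0.01,0.15,0,-0.001,-0.002],
    [0.02,0,0.2,0,0,0],
    [0.02,0,0.2,0,0,0],
    [0.02,0,0.2,0,0,0],
    [0.02,0,0.2,0,0,0],
    [0,0,0,0,0,0],
  ],
)

```text
time: 28.75
eef_pos: [0.5735, -0.0485, 0.3082]
ee_rot: [-2.804, 0.002, 1.61]
wrist_force: [0.2, -0.3, -1.8]
finger_gap: 0.0094
```

```bash
python3 - <<'E'
from h import *
plan(*place(60,20,th=69.1,dy=-.002));where()
E
```

```text
t 28.75 pos [573.5 -48.5 308.2] rpy [-1.6064e+02  1.2000e-01  9.2250e+01] gap 9.4 F [ 0.2 -0.3 -1.8]
shift now-axes (units of 5cm) [-0.074  0.002  0.863] | after-turn axes [-0.076  0.005  0.862] | turn [0.0008 0.0007 0.    ] dist mm 43.3
foot u 103.1 n 20.8 y 2.9 tilt 19.36 F [ 0.2 -0.3 -1.8] M [-0.02 -0.3   0.  ] t 28.75
```

Call:
arm_command(
  increments=[
    [-0.06,0,0.15,0.001,0,0],
    [0,0,0.2,0,0,0],
    [0,0,0.2,0,0,0],
    [0,0,0.2,0,0,0],
    [0,0,0,0,0,0],
  ],
)

```text
time: 29.25
eef_pos: [0.5602, -0.0524, 0.27]
ee_rot: [-2.801, 0.002, 1.61]
wrist_force: [-0.2, 0.4, -2.5]
finger_gap: 0.0097
```

```bash
python3 - <<'E'
from h import *
plan(*place(32,16,th=69.1,dy=-.002));where()
wireT('side','pics/r.png',(220,170,150,180,4))
E
```

```text
t 29.25 pos [560.2 -52.4 270. ] rpy [-1.6049e+02  1.3000e-01  9.2260e+01] gap 9.7 F [-0.2  0.4 -2.5]
shift now-axes (units of 5cm) [-0.007  0.07   0.614] | after-turn axes [-0.008  0.069  0.614] | turn [-0.0001  0.0008  0.0001] dist mm 30.9
foot u 62.6 n 20.3 y -0.6 tilt 19.51 F [-0.2  0.4 -2.5] M [ 0.02 -0.28 -0.01] t 29.25
```

View pics/r.png

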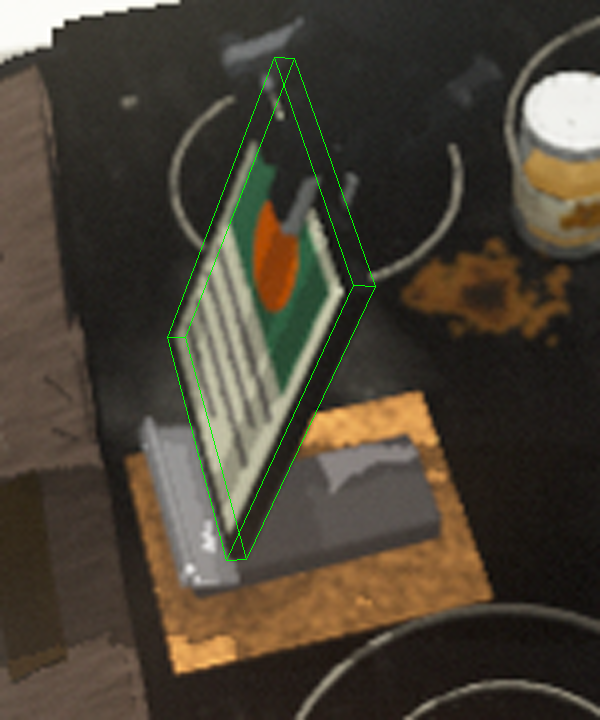

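Call:
arm_command(
  increments=[
    [0,0.02,0.15,0,0,0],
    [0,0.02,0.15,0,0,0],
    [0,0.02,0.15,0,0,0],
    [0,0,0.12,0,0,0],
    [0,0,0,0,0,0],
  ],
)

```text
time: 29.8
eef_pos: [0.5539, -0.0529, 0.241]
ee_rot: [-2.804, 0.003, 1.61]
wrist_force: [0.2, 0.7, -2.2]
finger_gap: 0.0093
```

```bash
python3 - <<'E'
from h import *
plan(*place(21,14,th=69.1,dy=-.002));where()
wireT('side','pics/r2.png',(220,190,150,160,4))
E
```

```text
t 29.8 pos [553.9 -52.9 241. ] rpy [-160.64    0.17   92.27] gap 9.3 F [ 0.2  0.7 -2.2]
shift now-axes (units of 5cm) [-0.002  0.028  0.246] | after-turn axes [-0.003  0.029  0.246] | turn [0.0008 0.001  0.    ] dist mm 12.4
foot u 33.3 n 15.3 y -0.9 tilt 19.36 F [ 0.2  0.7 -2.2] M [ 0.04 -0.29 -0.01] t 29.8
```

View pics/r2.png

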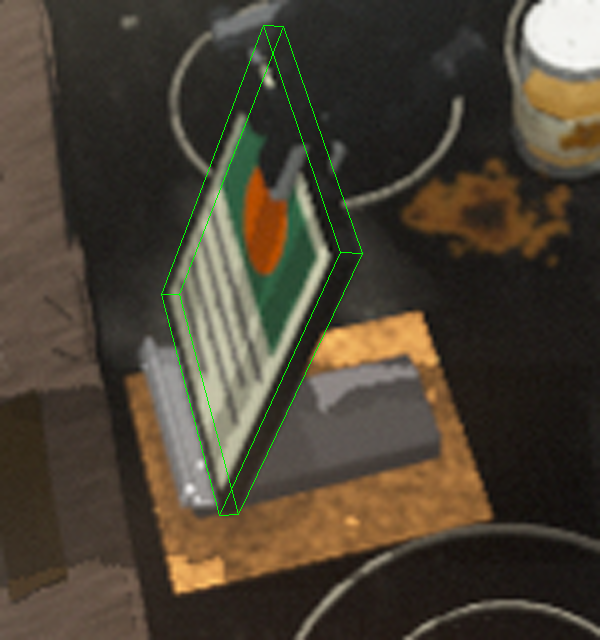

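Call:
arm_command(
  increments=[
    [0,0.015,0.09,0.001,0,0],
    [0,0.01,0.08,0,0,0],
    [0,0,0.05,0,0,0],
    [0,0,0,0,0,0],
  ],
)

```text
time: 30.25
eef_pos: [0.552, -0.0531, 0.2302]
ee_rot: [-2.802, 0.004, 1.61]
wrist_force: [-0.6, -0.3, -3.0]
finger_gap: 0.0094
```

```bash
python3 - <<'E'
from h import *
plan(*place(18,11,th=69.1,dy=-.002));where()
E
```

```text
t 30.25 pos [552.  -53.1 230.2] rpy [-160.55    0.2    92.27] gap 9.4 F [-0.6 -0.3 -3. ]
shift now-axes (units of 5cm) [0.001 0.052 0.092] | after-turn axes [0.001 0.052 0.092] | turn [0.0003 0.0012 0.    ] dist mm 5.3
foot u 22.5 n 13.6 y -1.2 tilt 19.45 F [-0.6 -0.3 -3. ] M [ 0.03 -0.23  0.01] t 30.25
```

Call:
arm_command(
  increments=[
    [0,0.04,0.03,0,0.001,0],
    [0,0.01,0.04,0,0,0],
    [0,0,0,0,0,0],
  ],
)

```text
time: 30.55
eef_pos: [0.5535, -0.0531, 0.226]
ee_rot: [-2.803, 0.0, 1.609]
wrist_force: [-0.3, -0.0, -1.8]
finger_gap: 0.0095
```

```bash
python3 - <<'E'
from h import *
plan(*place(18,11,th=69.1,dy=-.002));where()
wireT('side','pics/r3.png',(220,190,150,160,4))
E
```

```text
t 30.55 pos [553.5 -53.1 226. ] rpy [-1.6058e+02  3.0000e-02  9.2210e+01] gap 9.5 F [-0.3 -0.  -1.8]
shift now-axes (units of 5cm) [ 0.002 -0.004  0.021] | after-turn axes [ 0.002 -0.004  0.021] | turn [ 0.0005  0.0001 -0.    ] dist mm 1.1
foot u 19.1 n 10.6 y -0.7 tilt 19.42 F [-0.3 -0.  -1.8] M [ 0.03 -0.31 -0.04] t 30.55
```

View pics/r3.png

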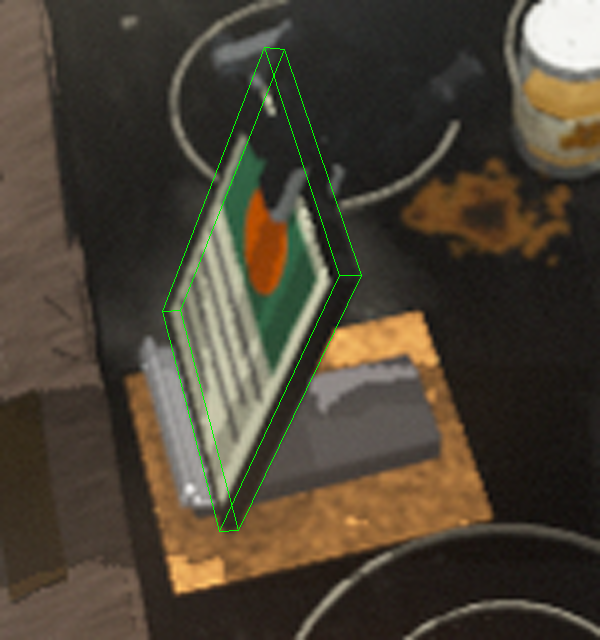

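Call:
arm_command(
  increments=[
    [0,0,0.03,0,0,0],
    [0,0,0.02,0,0,0],
  ],
)

```text
time: 30.8
eef_pos: [0.5534, -0.0531, 0.225]
ee_rot: [-2.805, 0.001, 1.609]
wrist_force: [0.5, 1.6, 6.3]
finger_gap: 0.0094
```

```bash
python3 - <<'E'
from h import *
where()
E
```

```text
foot u 18.2 n 9.8 y -0.7 tilt 19.26 F [0.5 1.6 6.3] M [ 0.11  0.13 -0.13] t 30.8
```

Call:
arm_command(
  increments=[
    [0,0.035,0,0.003,0,0],
    [0,0,0,0,0,0],
  ],
)

```text
time: 31.0
eef_pos: [0.5552, -0.0531, 0.2247]
ee_rot: [-2.796, 0.001, 1.609]
wrist_force: [-0.7, -0.0, -1.8]
finger_gap: 0.009
```

```bash
python3 - <<'E'
from h import *
where()
E
```

```text
foot u 18.5 n 9.7 y -0.8 tilt 19.79 F [-0.7 -0.  -1.8] M [ 0.03 -0.31 -0.01] t 31.0
```

Call:
arm_command(
  increments=[
    [0,0.01,0.02,0,0,0],
    [0,0,0.01,0,0,0],
  ],
)

```text
time: 31.2
eef_pos: [0.5555, -0.0528, 0.2243]
ee_rot: [-2.797, 0.001, 1.61]
wrist_force: [0.2, 1.1, 4.2]
finger_gap: 0.0094
```

```bash
python3 - <<'E'
from h import *
where()
E
```

```text
foot u 18.3 n 9.1 y -0.6 tilt 19.75 F [0.2 1.1 4.2] M [ 0.05  0.15 -0.06] t 31.2
```

Call:
arm_command(
  increments=[
    [0,0,0,0,0,0],
    [0,0,0,0,0,0],
    [0,0,0,0,0,0],
    [0,0,0,0,0,0],
    [0,0,0,0,0,0],
  ],
  fingers=0,
)

```text
time: 31.7
eef_pos: [0.5551, -0.0531, 0.2236]
ee_rot: [-2.795, 0.001, 1.609]
wrist_force: [0.2, -0.8, -1.3]
finger_gap: 0.0806
```

```bash
python3 - <<'E'
from h import *
where()
wireT('side','pics/s1.png',(220,180,150,170,4))
E
```

```text
foot u 17.4 n 9.5 y -0.9 tilt 19.83 F [ 0.2 -0.8 -1.3] M [ 0.01 -0.16  0.05] t 31.7
```

View pics/s1.png

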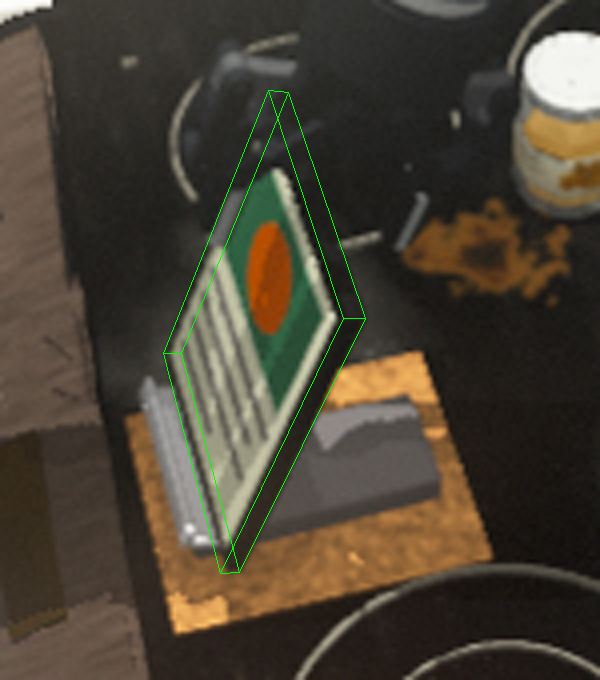

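Call:
arm_command(
  increments=[
    [0,0,-0.2,0,0,0],
    [0,0,-0.3,0,0,0],
    [0,0,-0.4,0,0,0],
    [0,0,-0.4,0,0,0],
    [0,0,-0.4,0,0,0],
    [0,0,-0.4,0,0,0],
    [0,0,0,0,0,0],
  ],
)

```text
time: 32.45
eef_pos: [0.5926, -0.0515, 0.3293]
ee_rot: [-2.796, 0.001, 1.609]
wrist_force: [0.0, 0.2, 0.6]
finger_gap: 0.0856
```

```bash
python3 - <<'E'
from h import *
s=state();print(s['eef_pos'],s['wrist_force'],s['time'])
for n in ['side','top']:
  p=capture(n);x,yy=dict(side=(200,170),top=(250,180))[n];f=p['frame'][yy:yy+180,x:x+190,::-1];cv2.imwrite(f'pics/t_{n}.png',cv2.resize(f,None,fx=3.1,fy=3.1))
E
```

```text
[ 0.59259612 -0.05148434  0.32930607] [0.03815161 0.15795461 0.62555835] 32.45
```

View pics/t_side.png

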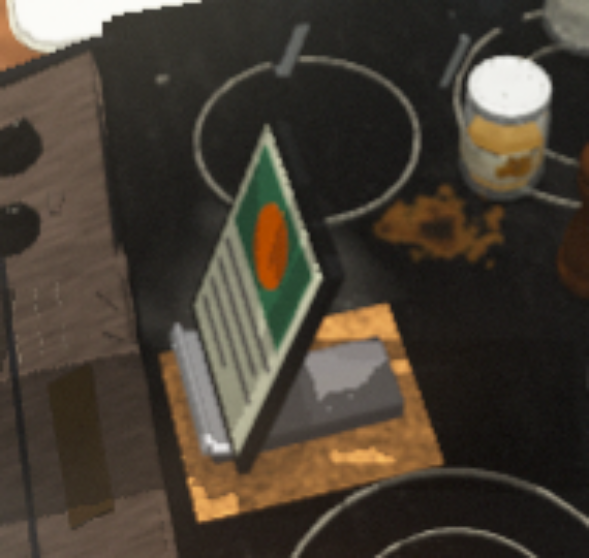

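View pics/t_top.png

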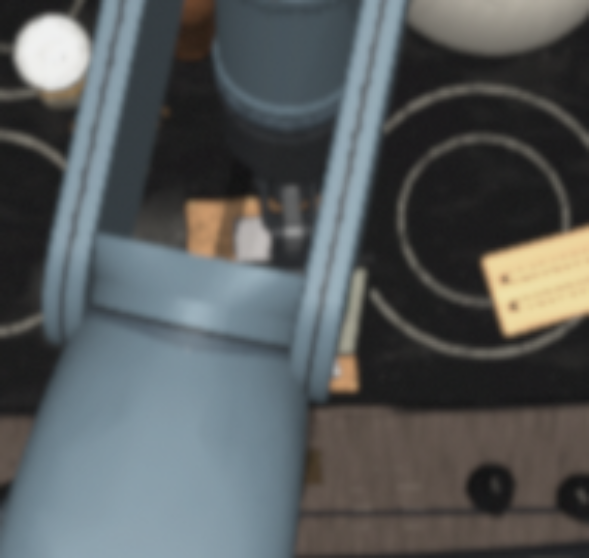

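Call:
arm_command(
  increments=[
    [0,0,-0.5,0,0,0],
    [-0.3,0,-0.4,0,0,0],
    [-0.6,0,-0.2,0,0,0],
    [-0.7,0,0,0,0,0],
    [-0.7,0,0,0,0,0],
    [-0.7,0,0,0,0,0],
    [-0.4,0,0,0,0,0],
    [0,0,0,0,0,0],
  ],
)

```text
time: 33.35
eef_pos: [0.6137, -0.224, 0.3678]
ee_rot: [-2.772, -0.008, 1.613]
wrist_force: [0.5, 0.1, -0.4]
finger_gap: 0.0852
```

```bash
python3 - <<'E'
from h import *
s=state();print(s['eef_pos'],s['time'])
C=np.array([[a,b,c] for a in(-.005,.005) for b in (-.07,.07) for c in (0,.195)])
t=np.radians(69.1);f=np.array([-.052,.030])+(18*np.array([np.cos(t),np.sin(t)])+9.3*np.array([-np.sin(t),np.cos(t)]))/1000
for n,(x,y,w,h,k) in dict(side=(210,170,170,180,3.3),top=(280,190,120,130,4.5)).items():
    p=capture(n);im=cv2.resize(p['frame'][y:y+h,x:x+w,::-1],None,fx=k,fy=k,interpolation=cv2.INTER_CUBIC);o=np.array([x-.5,y-.5])
    wire(im,p,M,[.546,-.0515,YAW],k,o,0,(255,0,0));wire(im,p,B[:1],[.547,-.0513,YAW],k,o,.003,(255,0,255))
    X=Ro.from_euler('y',19.8,degrees=True).apply(C)+[f[0],0,f[1]]
    P=((proj(p,T(X,[.547,-.0513,YAW]))-o)*k).astype(int)
    for i in range(8):
        for j in (1,2,4):
            if not i&j: cv2.line(im,tuple(map(int,P[i])),tuple(map(int,P[i|j])),(0,255,0),1)
    cv2.imwrite(f'pics/v_{n}.png',im);save(p,'vf_'+n)
E
```

```text
[ 0.61369285 -0.22401268  0.36780184] 33.35
```

View pics/v_side.png

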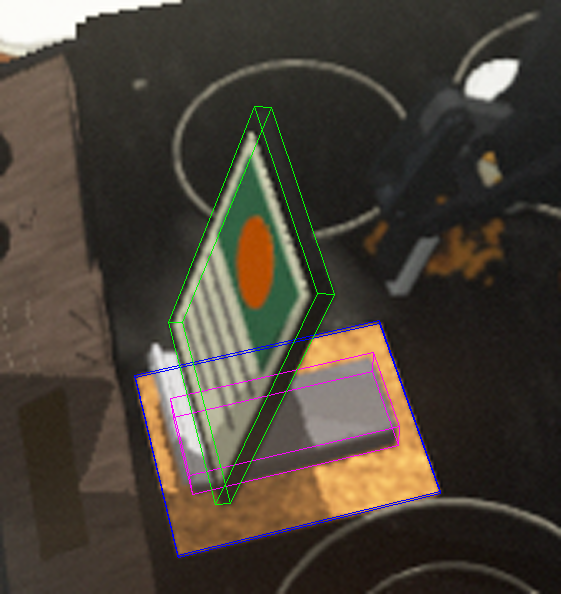

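View pics/v_top.png

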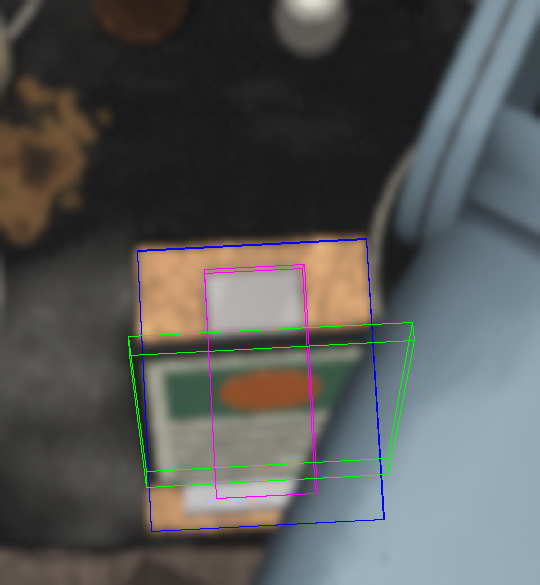

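View pics/vf_side.png

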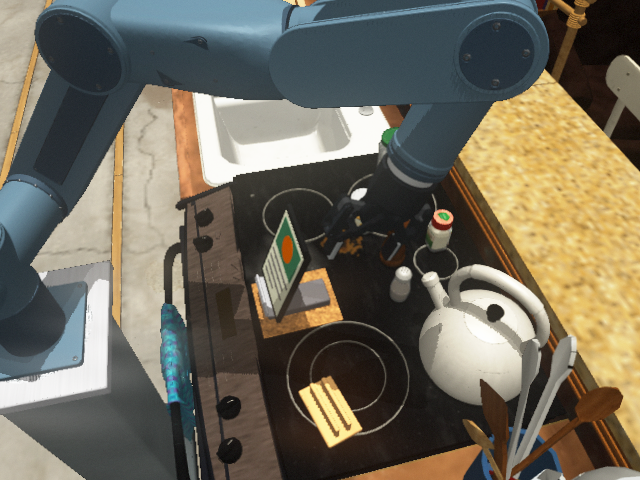

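```bash
python3 -c "
from h import *
print(finish_job())"
```

```text
the job is handed in; nothing more can be done
None
```

The job is handed in at about 33.5 s of the 72 s allowed. The folded stand is on the cork mat, the rest is raised, and the tablet leans back on it with its screen towards the robot.

- **Stand:** it sits within about 1–2 mm of the mat's centre and square with it, ledge towards the robot. The outline projected into both pictures still matched after the rest was raised and after the tablet was placed.
- **Placing force:** while setting the stand down I pressed on briefly after it had already touched. The wrist force reading reached about 50 N, against the 120 N limit.
- **Rest:** I raised it along its arc and let go, and it held. Triangulating the orange bar gave 69.1° against the arm's own estimate of about 70°. I left that 1° difference, as it is within the camera calibration.
- **Tablet:** it touched the ledge with about 6–8 N. After letting go it stayed put, its foot about 1 mm from the ledge's middle by the arm's pose and within about 3 mm in the pictures. The rest showed no sign of giving way.
- **Other things:** the arm was clear of everything at the end. The salt shaker stood untouched in the last picture. The arm partly hid the pepper mill and honey jar there; the arm stayed clear of both, and I did not measure them again.

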